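Rebuild a filter cartridge in the leaning V-trough

TASK

Take the brown spent filter core out of the leaning V-trough and leave it in the yellow tray, then tip every white filter sleeve into the trough, one on top of another, so that they slide down the fold into line on the foot plate. When all the sleeves are in, put the green end cap on top of them in the same way, and only then pass the red-headed tie rod down through the whole stack until it is fully home in the hole of the foot plate. Leave it all standing there, and do not disturb the bottles, jars and beaker around.

Things in the scene. Friction and masses are not known exactly. Their poses are not given: they have to be found in the camera images.
- trough: Fixed leaning V-trough. Origin: centre of the steel foot plate's upper face (56 x 56 mm), 54 mm above the bench, at the mouth of the rod hole: 18 mm wide, 20 mm deep, closed below, on the z axis. z runs up along the fold and leans towards the robot, 0.5 rad from vertical; x points out of the open side, away from the robot and up; y is level. A 48 mm part lying in the fold is centred on x = y = 0.
- trough_top (a point): Point on the trough's z axis level with the top of its white PTFE-lined, slippery walls, 122 mm up from the foot plate; axes as the trough's. The walls, 90 degrees apart, meet in the fold at x = -34 mm, are 6 mm thick and reach forward only to x = -14 mm, |y| = 25 mm, so fingers closing along y fit beside a part.
- jig: Fixed blue base plate of the trough, 170 x 120 x 12 mm; origin on the bench, z up. The trough's origin is at (20, 0, 54) mm in it. Coming straight down the trough's z, a gripper body meets the wall tops: let go of a sleeve with its underside 46 mm or more above the foot plate and it slides down.
- spent: Brown spent filter core, solid cylinder 48 mm diameter, 100 mm tall, 0.2 kg; origin at the centre of its underside, z along its axis to its top. It starts in the trough, standing on the foot plate.
- tray: Loose yellow open tray, 150 (x) x 130 (y) mm outside, 35 mm high, walls and floor 5 mm thick, 0.7 kg; origin at the centre of its underside, z up.
- rod: Steel tie rod, shank 14 mm diameter, 156 mm long with a 4 mm chamfer at the tip; on it a red square head 24 x 24 mm (sides along the rod's x and y), from 155 to 193 mm above the tip. 0.15 kg. Origin at the tip, z along the rod towards the head. It starts upright in the grey stand, tip 10 mm above the bench; fully home in the trough its origin is at trough z = -20 mm.
- stand: Fixed grey block 80 x 80 x 45 mm with a hole 19 mm wide, 35 mm deep in the middle of its top, that holds the rod upright; origin at the centre of its underside.
- mat: Fixed blue mat 270 x 270 mm, 2 mm thick, on which the sleeves start; origin at the centre of its underside.
- sleeve1: White ceramic filter sleeve: ring 48 mm outside diameter, 20 mm bore, 26 mm tall, 0.06 kg; origin at the centre of its underside, z along its axis. Starts lying flat on the mat (may be absent).
- sleeve2: White ceramic filter sleeve: ring 48 mm outside diameter, 20 mm bore, 26 mm tall, 0.06 kg; origin at the centre of its underside, z along its axis. Starts lying flat on the mat (may be absent).
- sleeve3: White ceramic filter sleeve: ring 48 mm outside diameter, 20 mm bore, 26 mm tall, 0.06 kg; origin at the centre of its underside, z along its axis. Starts lying flat on the mat (may be absent).
- sleeve4: White ceramic filter sleeve: ring 48 mm outside diameter, 20 mm bore, 26 mm tall, 0.06 kg; origin at the centre of its underside, z along its axis. Starts lying flat on the mat (may be absent).
- cap: Green plastic end cap: ring 48 mm outside diameter, 20 mm bore, 26 mm tall, 0.08 kg; origin at the centre of its underside, z along its axis. Starts flat on the bench.
- wash1: Bystander: white plastic wash bottle, 68 mm diameter, 215 mm tall; origin at the centre of its underside, z up.
- wash2: Bystander: white plastic wash bottle, 68 mm diameter, 215 mm tall; origin at the centre of its underside, z up.
- beaker: Bystander: empty glass beaker, 70 mm diameter, 90 mm tall; origin at the centre of its underside, z up.
- reagent1: Bystander: white jar, blue cap, 64 mm diameter, 130 mm tall; origin at the centre of its underside, z up.
- reagent2: Bystander: amber bottle, black cap, 60 mm diameter, 140 mm tall; origin at the centre of its underside, z up.
- jar3: Bystander: small white jar, red cap, 56 mm diameter, 70 mm tall; origin at the centre of its underside, z up.
There are look-alikes about, which are no part of the job. Leave any black, pink or purple look-alike of the sleeve1 alone.

How it is judged (in metres and radians):
On the way, in this order (a step that is already met when the one before it is completed fails the run):
1. the spent core lies in the yellow tray (x of spent in the frame of tray between -0.072 and 0.072 m and y of spent in the frame of tray between -0.062 and 0.062 m and height (world z) of spent below 0.045 m and linear speed of spent below 0.02 m/s), for 0.2 s.
2. all the sleeves present stand in line in the trough, neither cap nor rod there yet (x of sleeve1 in the frame of trough between -0.004 and 0.004 m and y of sleeve1 in the frame of trough between -0.004 and 0.004 m and z of sleeve1 in the frame of trough between -0.004 and 0.135 m and angle between the z axis of each of sleeve1, sleeve2, sleeve3, sleeve4 and the z axis of trough, either way round below 0.12 rad and linear speed of each of sleeve1, sleeve2, sleeve3, sleeve4 below 0.03 m/s and x of sleeve2 in the frame of trough between -0.004 and 0.004 m and y of sleeve2 in the frame of trough between -0.004 and 0.004 m and z of sleeve2 in the frame of trough between -0.004 and 0.135 m and x of sleeve3 in the frame of trough between -0.004 and 0.004 m and y of sleeve3 in the frame of trough between -0.004 and 0.004 m and z of sleeve3 in the frame of trough between -0.004 and 0.135 m and x of sleeve4 in the frame of trough between -0.004 and 0.004 m and y of sleeve4 in the frame of trough between -0.004 and 0.004 m and z of sleeve4 in the frame of trough between -0.004 and 0.135 m and distance between each of cap, rod and trough above 0.12 m), for 0.2 s.
3. the green end cap lies in line in the trough on top of the sleeves, the rod not yet through (x of cap in the frame of trough between -0.004 and 0.004 m and y of cap in the frame of trough between -0.004 and 0.004 m and z of cap in the frame of trough between -0.004 and 0.135 m and angle between the z axis of cap and the z axis of trough, either way round below 0.12 rad and z of cap in the frame of trough above 0.045 m and linear speed of cap below 0.03 m/s and distance between rod and trough above 0.12 m), for 0.2 s.
4. the rod is through the stack and home in the foot plate (z of rod in the frame of trough below -0.014 m and angle between the z axis of rod and the z axis of trough, either way round below 0.08 rad), for 0.2 s.
At the end, for the whole second after the job is handed in: The spent core rests in the yellow tray; the sleeves with the cap on top are in the trough within 4 mm of its axis, under 0.12 rad askew, threaded on the rod; the rod tip is 14 mm or more deep in the foot plate, within 0.08 rad of the fold; all at rest (all of step 1 and all of step 4 and x of sleeve1 in the frame of trough between -0.004 and 0.004 m and y of sleeve1 in the frame of trough between -0.004 and 0.004 m and z of sleeve1 in the frame of trough between -0.004 and 0.135 m and angle between the z axis of each of sleeve1, sleeve2, sleeve3, sleeve4, cap and the z axis of trough, either way round below 0.12 rad and x of sleeve1 in the frame of rod between -0.005 and 0.005 m and y of sleeve1 in the frame of rod between -0.005 and 0.005 m and linear speed of each of sleeve1, sleeve2, sleeve3, sleeve4, cap, rod below 0.02 m/s and x of sleeve2 in the frame of trough between -0.004 and 0.004 m and y of sleeve2 in the frame of trough between -0.004 and 0.004 m and z of sleeve2 in the frame of trough between -0.004 and 0.135 m and x of sleeve2 in the frame of rod between -0.005 and 0.005 m and y of sleeve2 in the frame of rod between -0.005 and 0.005 m and x of sleeve3 in the frame of trough between -0.004 and 0.004 m and y of sleeve3 in the frame of trough between -0.004 and 0.004 m and z of sleeve3 in the frame of trough between -0.004 and 0.135 m and x of sleeve3 in the frame of rod between -0.005 and 0.005 m and y of sleeve3 in the frame of rod between -0.005 and 0.005 m and x of sleeve4 in the frame of trough between -0.004 and 0.004 m and y of sleeve4 in the frame of trough between -0.004 and 0.004 m and z of sleeve4 in the frame of trough between -0.004 and 0.135 m and x of sleeve4 in the frame of rod between -0.005 and 0.005 m and y of sleeve4 in the frame of rod between -0.005 and 0.005 m and x of cap in the frame of trough between -0.004 and 0.004 m and y of cap in the frame of trough between -0.004 and 0.004 m and z of cap in the frame of trough between -0.004 and 0.135 m and x of cap in the frame of rod between -0.005 and 0.005 m and y of cap in the frame of rod between -0.005 and 0.005 m and z of cap in the frame of trough above 0.045 m and x of rod in the frame of trough between -0.006 and 0.006 m and y of rod in the frame of trough between -0.006 and 0.006 m and angle between tray's own z axis and vertical below 0.15 rad); the robot touches nothing.
It fails at once if a bystander is shoved more than 30 mm or knocked over (distance of any of wash1, wash2, beaker, reagent1, reagent2, jar3 from where it was at the start of the episode above 0.03 m or angle between any of wash1, wash2, beaker, reagent1, reagent2, jar3's own z axis and vertical above 0.5 rad).
Of sleeve1, sleeve2, sleeve3, sleeve4 only 2 to 4 are there at a start; the rules pass over those that are not, and their reading is None.
At some moment in a run one of sleeve1, sleeve2, sleeve3, sleeve4, cap, tray may be knocked a few centimetres aside while the robot is not near it.
It also fails if it takes over 210 s, if anything falls off the work surface, if the arm or the gripper's body presses on something with over 40 N, if the wrist force passes 120 N, or if a joint passes its speed limit or range.

ROBOT

A 6-joint arm with a two-finger parallel gripper is mounted at the origin on the work surface. World frame = base frame: x ahead of the robot, y to its left, z up, the work surface at z = 0. Lengths are in mm, angles in rad, forces in N, time in s.
With the tool pointing down it reaches from about 350 to 875 mm from the base axis. Payload 15.5 kg.
Tool frame: the origin (TCP) lies midway between the tips of the shut fingers; the grasp point (between the pads) lies 19 mm behind it; z points along the fingers, y is the line along which they close (so a half turn about z gives the same grasp; the last joint's range is limited). The gripper opens to 85 mm and grips with 20 to 120 N. Pads are 22 mm wide; open, the fingers measure 114 mm over their backs; the gripper's body (76 mm by 85 mm) begins 54 mm behind the grasp point. The pads swing forward as they close: fully open they stand 13 mm farther back than shut.
Start: joints at [-1.435, 0.494, 1.345, -0, 1.302, -0.096], TCP at [142.974, -608.428, 205.877] pointing down, gripper open.
Joint ranges: [-2.91, 2.91], [-0.82, 2.16], [0.22, 2.67], [-1.22, 4.37], [0.12, 2.79], [-3.08, 3.08]. Speed limits (rad/s): [1.89, 1.89, 2.57, 3.01, 3.01, 3.01].

INTERFACE

Orientations are given as a unit quaternion [x, y, z, w].
In Python, from station import status, grab_frame, camera_params, robot gives the robot as it stands.
- The arm moves only by the tool play_rows, never from a script. Its argument "rows" is a list of rows, each a list of 5 numbers: the shift along the tool's x, y, z in cm, then the turn about the tool's z in rad, then the opening, from -1 (shut) to 1 (fully open), so that 0 is half open. A call has 1 to 20 rows; each row is the pose to reach, as a shift and turn from the pose commanded when the call began, along the tool's axes at that moment; what a row does not reach only later rows make up. A row lasts 1/8 s, in which the tool goes at most 62.5 mm and 10.7 degrees, less where a joint would pass 70% of its speed; a pose out of reach is approached as far as the arm can. A call with a gripper value outside its range is refused whole. The fingers move at their own pace and stop on an object; "newtons" is the grip in N (left out, the last holds). Time passes only in rows, so rows that repeat a pose let the fingers close. It gives the time, the measured TCP pose, the force, the opening and the grip force at its end, in the units of the state.
- status.read_state(): the state, without advancing time (a new reading comes with each control period).
- grab_frame(name): name is "side" or "top" or "wrist"; returns the picture (400x640x3 uint8, red, green, blue); there is no depth.
- camera_params(name): a dict with "camera_matrix" (3x3 intrinsics, pixels), "R" (3x3) and "t" (3): a world point X has camera coordinates R X + t. Camera axes: x right, y down, z forward; pixel columns grow to the right and rows downward; lengths in mm; the calibration is good to about 2 mm. A picture is of the moment at which its call begins: read the wrist's pose just before it. camera_params takes no time and is no camera call; for the wrist camera it gives the pose at the moment of the call.
- robot.job_done(): hands the job in; it is judged then, once.
The state is a dict: "time": time; "qpos": joint angles; "joint_vel": joint speeds; "tau": joint torques, N m; "tool_pos": TCP position; "ee_rot": TCP orientation; "wrist_force": force on the tool from outside, world axes, zero at the start; "wrist_torque": the same for the moment, N m; "grip_width": opening from 0.0 (shut) to 1.0 (fully open); "finger_force": force on a finger pad.
Only numpy, scipy, OpenCV 4.12 (cv2) and the standard library are available. Lean on these libraries where they do the work, as an engineer would, in place of code of your own. Each camera call takes 0.05 s, during which the arm holds its last target. There are 200 camera calls.

## Working session

There is one attempt and no reset: what is moved stays moved. The work goes in short steps, Python scripts to look and compute and a tool call to move; the robot and the scene stay as the last step left them, time stands still between calls to the robot, and variables do not carry over. Pictures are saved under pics/ and viewed, at most 14 in all, crops included, and the job is handed in when it is done.

Besides the shell and the picture viewer there is one more tool, called by a JSON object that holds its "name" and its "arguments". play_rows: Moves the arm, as the interface text tells. Its arguments: {"type":"object","properties":{"rows":{"type":"array","items":{"type":"array","items":{"type":"number"}}},"newtons":{"type":"number"}},"required":["rows"]}

```bash
ls; mkdir -p pics
cat > h.py <<'E'
import numpy as np, cv2
from station import status, grab_frame, camera_params, robot
from scipy.spatial.transform import Rotation as Ro
def cam(n):
    p=camera_params(n); return np.array(p["camera_matrix"]),np.array(p["R"]),np.array(p["t"]).ravel()
def grab(n,f=None):
    c=cam(n); im=np.asarray(grab_frame(n))
    if f: cv2.imwrite("pics/"+f,im[:,:,::-1])
    return im,c
def ray(c,u,v):
    K,R,t=c; return -R.T@t, R.T@np.linalg.solve(K,[u,v,1])
def onz(c,u,v,z):
    o,d=ray(c,u,v); return o+d*(z-o[2])/d[2]
def proj(c,X):
    K,R,t=c; p=K@(R@np.asarray(X,float)+t); return p[:2]/p[2]
def shift(X):
    """tool-axis shift (cm) that brings the measured TCP to world X"""
    s=status.read_state(); return Ro.from_quat(s["ee_rot"]).inv().apply(np.array(X)-s["tool_pos"])/10
E
cat > a.py <<'E'
from h import *
for n in("side","top","wrist"):
    im,c=grab(n,n+"0.png"); print(n,"pos",(-c[1].T@c[2]).round(),"axis",c[1][2].round(2),c[0][0,0])
print(status.read_state())
E
python3 a.py
```

```text
pics
side pos [ 465.  788. 1016.] axis [ 0.06 -0.65 -0.76] 420.2927038449002
top pos [ 282.   40. 1517.] axis [ 0.16 -0.02 -0.99] 413.846490734077
wrist pos [ 216. -591.  373.] axis [-0.28 -0.07 -0.96] 360.6564225521097
{'time': 0.15, 'qpos': array([-1.43547406e+00,  4.94057850e-01,  1.34600395e+00, -2.12550544e-06,
        1.30251386e+00, -9.55164503e-02]), 'joint_vel': array([-0.0006586 , -0.00048731, -0.00264853,  0.00084891, -0.00073826,
       -0.00100206]), 'tau': array([ 2.66132760e-03, -8.82536101e+01, -3.84068084e+01,  2.38049161e-04,
        6.97596595e-03, -5.46243473e-05]), 'tool_pos': array([ 142.94579427, -608.10860809,  205.42129361]), 'ee_rot': array([ 9.93346425e-01,  1.15163531e-01, -1.08061200e-05, -4.91386967e-04]), 'wrist_force': array([-0.42350849, -1.11130796, -0.29243344]), 'wrist_torque': array([-0.02008572,  0.03105899,  0.05948988]), 'finger_force': 0.0, 'grip_width': 1.0014694677408316}
```

View pics/top0.png

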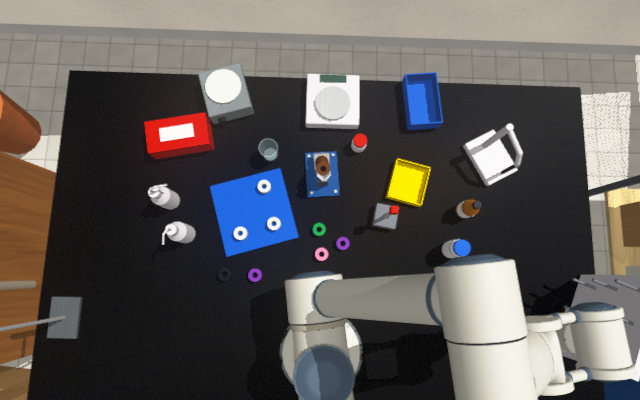

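View pics/side0.png

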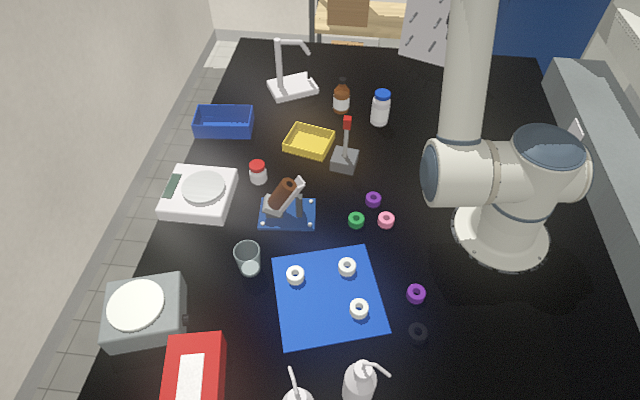

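```bash
cat > b.py <<'E'
from h import *
# name: (top roi x0,x1,y0,y1, hsv lo, hsv hi, height)
T={'sleeve':((205,300,165,260),(0,0,150),(180,80,255),28,28),
'cap':((305,335,215,245),(45,80,40),(85,255,255),26,0),
'tray':((380,440,150,215),(20,120,90),(35,255,255),35,0),
'head':((380,402,200,222),(0,150,80),(8,255,255),203,0),
'spent':((305,340,145,190),(3,60,20),(20,230,200),0,0),
'jig':((300,345,145,205),(100,100,40),(125,255,255),12,0)}
im,c=grab("top"); hsv=cv2.cvtColor(im,cv2.COLOR_RGB2HSV)
for k,(r,lo,hi,z,_) in T.items():
    m=np.zeros(im.shape[:2],np.uint8); s=np.s_[r[2]:r[3],r[0]:r[1]]; m[s]=cv2.inRange(hsv[s],lo,hi)
    for cn in cv2.findContours(m,cv2.RETR_EXTERNAL,cv2.CHAIN_APPROX_NONE)[0]:
        if cv2.contourArea(cn)<20: continue
        P=np.array([onz(c,*p[0],z)[:2] for p in cn],np.float32)
        (cx,cy),wh,a=cv2.minAreaRect(P); M=cv2.moments(cn)
        print(k,'px',round(M['m10']/M['m00'],1),round(M['m01']/M['m00'],1),'rect',round(cx),round(cy),np.round(wh),round(a,1))
E
python3 b.py
```

```text
sleeve px 240.0 233.0 rect 408 301 [46. 45.] 47.3
sleeve px 273.5 223.2 rect 447 182 [44. 47.] 1.6
sleeve px 263.7 186.0 rect 582 225 [45. 48.] 1.7
cap px 318.6 228.8 rect 430 19 [51. 47.] 1.5
tray px 408.3 182.0 rect 612 -306 [137. 160.] 75.8
head px 394.1 209.1 rect 484 -220 [26. 27.] 89.9
spent px 322.2 165.2 rect 673 10 [74. 49.] 1.5
jig px 321.7 173.8 rect 639 12 [176. 124.] 5.1
```

View pics/wrist0.png

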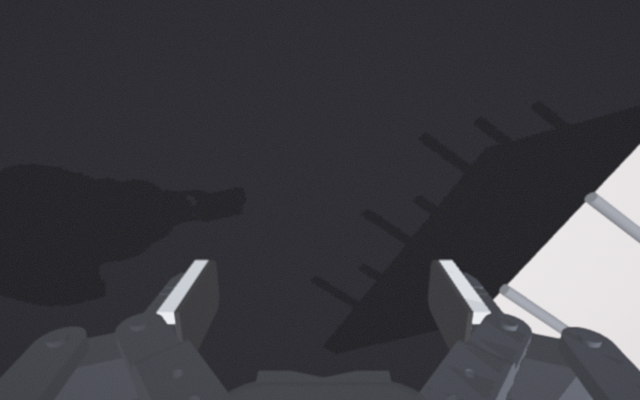

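```bash
python3 -c "
from h import *
print(shift([142.9,-608.1,330]),shift([590,12,330]))"
```

```text
[-1.83405281e-03 -1.86489958e-02 -1.24463935e+01] [ 57.70730196 -50.15723728 -12.40414023]
```

{"name": "play_rows", "arguments": {"rows": [[0,0,-6,0,1],[0,0,-12.4,0,1],[5.8,-5,-12.4,0.14,1],[11.5,-10,-12.4,0.14,1],[17.3,-15,-12.4,0.14,1],[23.1,-20,-12.4,0.14,1],[28.8,-25,-12.4,0.14,1],[34.6,-30,-12.4,0.14,1],[40.4,-35,-12.4,0.14,1],[46.2,-40.1,-12.4,0.14,1],[52,-45.1,-12.4,0.14,1],[57.7,-50.2,-12.4,0.14,1],[57.7,-50.2,-12.4,0.14,1],[57.7,-50.2,-12.4,0.14,1]]}}

```text
time: 1.95
tool_pos: [582.1, 2.2, 329.9]
ee_rot: [0.999, 0.045, 0.0, 0.0]
wrist_force: [0.8, -1.2, 0.2]
grip_width: 1.002
finger_force: 0.0
```

```bash
cat > c.py <<'E'
from h import *
import sys
grab("wrist",sys.argv[1]); s=status.read_state(); print(s['time'],s['tool_pos'],s['ee_rot'],s['qpos'])
E
python3 c.py w1.png
```

```text
2.0 [585.14978982   7.7590775  329.23584453] [ 9.98897314e-01  4.69282562e-02  5.39507224e-04 -1.26666613e-03] [-0.09040952  0.34326591  1.25561686  0.00265832  1.54198801  1.38642011]
```

View pics/w1.png

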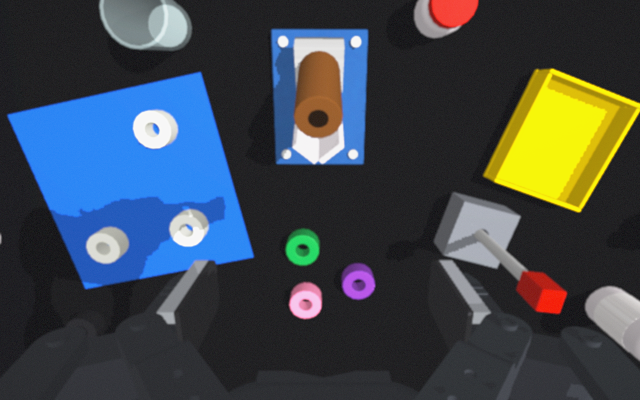

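```bash
cat > d.py <<'E'
from h import *
# HSV window, roi x0 x1 y0 y1, mid height of the silhouette or plane height, min area
W={'jig':((100,120,60),(120,255,255),(260,385,15,180),12),
'sleeve':((0,0,75),(180,110,255),(80,235,90,275),15),
'cap':((50,100,40),(85,255,255),(280,330,220,275),13),
'tray':((22,120,60),(38,255,255),(470,640,50,230),17),
'headtop':((0,150,60),(8,255,255),(500,580,255,320),184),
'spent':((5,80,20),(20,255,200),(285,355,40,145),100)}
def measure(im,c,only=None):
    hsv=cv2.cvtColor(im,cv2.COLOR_RGB2HSV); out=[]
    for k,(lo,hi,r,z) in W.items():
        if only and k not in only: continue
        m=np.zeros(im.shape[:2],np.uint8); s=np.s_[r[2]:r[3],r[0]:r[1]]; m[s]=cv2.inRange(hsv[s],lo,hi)
        for cn in cv2.findContours(m,cv2.RETR_EXTERNAL,cv2.CHAIN_APPROX_NONE)[0]:
            if cv2.contourArea(cn)<150: continue
            h=cv2.convexHull(cn); M=cv2.moments(h); u,v=M['m10']/M['m00'],M['m01']/M['m00']
            P=np.array([onz(c,*p[0],z)[:2] for p in h],np.float32); b=cv2.minAreaRect(P)
            out.append((k,onz(c,u,v,z)[:2],b,(u,v)))
            print(k,'px %.1f %.1f'%(u,v),'cent',out[-1][1].round(1),'rect',np.round(b[0],1),np.round(b[1],1),round(b[2],1))
    return out
if __name__=='__main__':
    im,c=grab("wrist"); np.save('w2.npy',im); s=status.read_state(); print(s['tool_pos'],s['ee_rot'])
    measure(im,c)
E
python3 d.py
```

```text
[583.38982619   4.86316241 329.05393473] [ 9.98864106e-01  4.76450940e-02 -2.80086576e-05 -6.65357102e-04]
jig px 324.2 98.2 cent [646.6  12.9] rect [640.5  12.5] [172.2 122.2] 5.1
sleeve px 197.6 267.0 cent [388.2 177.4] rect [387.7 178. ] [17.8 47.2] 50.5
sleeve px 111.2 246.6 cent [409.6 302.7] rect [409.4 303.1] [49.8 66.9] 45.9
sleeve px 192.7 229.6 cent [447.5 184. ] rect [447.1 183.9] [49.1 62.3] 49.9
sleeve px 159.8 130.9 cent [584.7 225.8] rect [584.  225.3] [49.8 59.7] 13.4
cap px 306.1 249.5 cent [430.8  19.1] rect [431.1  20.2] [60.9 51.5] 5.4
tray px 564.8 142.7 cent [ 619.9 -310.7] rect [ 615.5 -311.6] [156.8 159.1] 75.8
headtop px 546.8 296.7 cent [ 483.2 -223.4] rect [ 482.4 -223.7] [64.9 33.9] 56.1
spent px 324.1 99.0 cent [648.1  13.3] rect [648.2  13.4] [87.1 49.9] 5.4
```

```bash
cat >> h.py <<'E'
J=np.array([640.5,12.5]); PSI=0.089
def trough(x,z,y=0,grip=0):
    e=np.array([np.cos(PSI),np.sin(PSI)]); n=np.array([-e[1],e[0]]); c,s=np.cos(.5),np.sin(.5)
    xy=J+20*e+(x*c-z*s)*e+y*n
    return np.array([*xy,54+x*s+z*c])
def az():
    x=Ro.from_quat(status.read_state()["ee_rot"]).apply([1,0,0]); return np.arctan2(x[1],x[0])
def st():
    s=status.read_state(); print('t',round(s['time'],2),'tcp',np.round(s['tool_pos'],1),'az',round(az(),3),'F',np.round(s['wrist_force'],1),'grip',round(s['grip_width']*85,1),round(s['finger_force'],1))
E
cat > e.py <<'E'
from h import *
from d import measure
im=np.load('w2.npy'); c=cam("wrist")
g=cv2.cvtColor(im,cv2.COLOR_RGB2HSV)
p=proj(c,trough(0,100)); print('pred core top',p, trough(0,100))
u,v=np.round(p).astype(int); print(im[v-12:v+13:3,u].tolist()); print(im[v,u-12:u+13:3].tolist())
st(); print(az()-PSI); print(shift([626.5,11.3,200]))
E
python3 e.py
```

```text
pred core top [321.0859929  135.58720424] [612.66803959  10.01639451 141.75825619]
[[45, 34, 22], [46, 37, 27], [77, 51, 29], [154, 95, 48], [154, 98, 50], [150, 93, 45], [231, 224, 226], [246, 245, 245], [246, 245, 245]]
[[178, 145, 132], [152, 94, 47], [153, 96, 47], [152, 95, 47], [154, 98, 50], [153, 97, 49], [152, 95, 47], [152, 95, 47], [155, 97, 49]]
t 2.05 tcp [583.4   4.9 329.1] az 0.095 F [-0.8 -1.3 -0.7] grip 85.1 0.0
0.006326293382036066
[ 4.35261586 -0.21324159 12.90572135]
```

```bash
cat > f.py <<'E'
from h import *
from d import measure
im,c=grab("wrist"); st()
measure(im,c,('jig','spent'))
hsv=cv2.cvtColor(im,cv2.COLOR_RGB2HSV); 
m=np.zeros(im.shape[:2],np.uint8); m[95:140,295:345]=(hsv[95:140,295:345,2]<60)*255
for cn in cv2.findContours(m,cv2.RETR_EXTERNAL,cv2.CHAIN_APPROX_NONE)[0]:
    if cv2.contourArea(cn)>40: print('hole',cn[:,0].mean(0),cv2.boundingRect(cn))
for z in(0,100): print('pred',z,proj(c,trough(0,z)))
im2=im.copy()
for X in (trough(0,100),trough(0,0),trough(-34,122),trough(0,122)): cv2.circle(im2,tuple(int(a) for a in proj(c,X)),2,(0,255,255),-1)
cv2.imwrite('pics/crop1.png',cv2.resize(im2[10:190,240:400,::-1],None,fx=3,fy=3))
E
python3 f.py
```

```text
t 2.1 tcp [582.1   2.6 329.1] az 0.094 F [-0.4 -0.4  0.5] grip 85.2 0.0
jig px 321.8 96.3 cent [646.6  13. ] rect [640.6  12.4] [171.9 122.3] 5.3
spent px 321.2 96.9 cent [648.   13.4] rect [647.9  14.2] [86.8 50.7] 5.5
hole [320.8        119.84444444] (312, 113, 18, 15)
pred 0 [321.71996599  84.84031146]
pred 100 [321.0859929  135.58720424]
```

View pics/crop1.png

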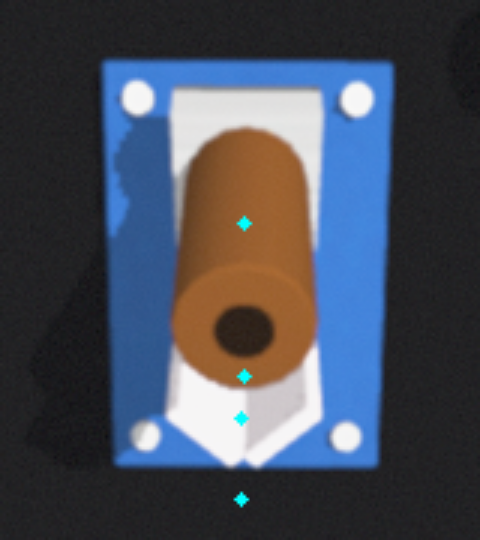

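```bash
cat > g.py <<'E'
from h import *
st()
im,c=grab("wrist"); 
hsv=cv2.cvtColor(im,cv2.COLOR_RGB2HSV); 
m=np.zeros(im.shape[:2],np.uint8); m[95:140,295:345]=(hsv[95:140,295:345,2]<60)*255
cn=max(cv2.findContours(m,cv2.RETR_EXTERNAL,cv2.CHAIN_APPROX_NONE)[0],key=cv2.contourArea); h=cn[:,0].mean(0)
st()
print('hole',h,'at z=142',onz(c,*h,142),'cam',-c[1].T@c[2])
for X in((28,0),(-34,122),(24,0),(24,100),(-24,100)): print(X,proj(c,trough(*X)))
t,ct=grab("top"); s,cs=grab("side")
print('top pred',[proj(ct,trough(*X)).round(1) for X in((0,0),(0,100),(24,100))]); print('side pred',[proj(cs,trough(*X)).round(1) for X in((0,0),(0,100),(-34,122))])
a=cv2.resize(t[130:210,280:370,::-1],None,fx=4,fy=4,interpolation=cv2.INTER_CUBIC); b=cv2.resize(s[160:240,250:340,::-1],None,fx=4,fy=4,interpolation=cv2.INTER_CUBIC)
cv2.imwrite('pics/crop2.png',np.hstack([a,b]))
E
python3 g.py
```

```text
t 2.1 tcp [582.1   2.6 329.1] az 0.094 F [-0.4 -0.4  0.5] grip 85.2 0.0
t 2.15 tcp [581.3   1.1 329.3] az 0.093 F [-0.6 -0.7  0.9] grip 84.9 0.0
hole [318.5        118.04347826] at z=142 [627.73655411  11.58017859 142.        ] cam [656.71476385   9.9328544  496.82378303]
(28, 0) [319.57282626  60.04654392]
(-34, 122) [318.60418232 174.83702224]
(24, 0) [319.58119884  63.50370073]
(24, 100) [318.59863695 112.55212662]
(-24, 100) [318.79925388 153.15922253]
top pred [array([321.7, 165.1]), array([323.2, 172.3]), array([322.9, 165.5])]
side pred [array([279. , 201.8]), array([294.1, 182.3]), array([308.5, 181.9])]
```

View pics/crop2.png

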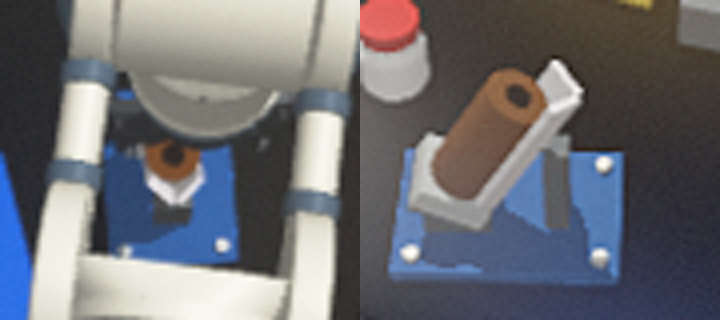

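```bash
cat > t.py <<'E'
from h import *
def tri(obs):
    A=np.zeros((3,3)); b=np.zeros(3)
    for c,u,v in obs:
        o,d=ray(c,u,v); d/=np.linalg.norm(d); P=np.eye(3)-np.outer(d,d); A+=P; b+=P@o
    X=np.linalg.solve(A,b); return X,[(proj(c,X)-[u,v]).round(1) for c,u,v in obs]
if __name__=='__main__':
    w,t,s=cam("wrist"),cam("top"),cam("side")
    print(tri([(w,318.5,118.0),(t,323,169),(s,289.3,183.8)]),tri([(w,318.5,118.0),(s,289.3,183.8)]))
    print(trough(0,100))
    print('plate far edge, wrist',onz(w,318.5,39,54+13.4)[:2],'expected',trough(28,0)[:2])
    print('fold notch',tri([(w,318,164)]*1+[(s,250+(580-360)/4,160+97/4)])[0],trough(-34,122))
E
python3 t.py
```

```text
(array([626.24988399,   9.55247991, 133.2621216 ]), [array([-1.3, -0.6]), array([0.3, 0. ]), array([ 0.1, -0. ])]) (array([626.26553214,   8.44749845, 132.09245358]), [array([-0.1, -0.6]), array([ 0.2, -0. ])])
[612.66803959  10.01639451 141.75825619]
plate far edge, wrist [705.21904663  15.89389574] expected [684.89589959  16.4617008 ]
fold notch [581.11466507   5.35426653 133.26582087] [572.44271055   6.42685765 144.76460424]
```

```bash
cat > o.py <<'E'
from h import *
w,cw=grab("wrist"); s,cs=grab("side")
def draw(im,c,x0,y0,f,n):
    o=cv2.resize(im[y0:y0+80,x0:x0+90,::-1] if n else im[y0:y0+160,x0:x0+100,::-1],None,fx=f,fy=f,interpolation=cv2.INTER_CUBIC)
    for D,col in((np.zeros(3),(255,255,0)),(np.array([14,-1,-9.]),(255,0,255))):
        pl=lambda pts: cv2.polylines(o,[np.array([((proj(c,np.array(p)+D)-[x0,y0]+.5)*f-.5) for p in pts]).astype(int)],True,col,1)
        pl([trough(x,0,y) for x,y in((-28,-28),(28,-28),(28,28),(-28,28))])
        a=np.linspace(0,2*np.pi,30)
        pl([trough(24*np.cos(t),100,24*np.sin(t)) for t in a]); pl([trough(24*np.cos(t),0,24*np.sin(t)) for t in a])
        if D[0]==0:
            R=np.array([[np.cos(PSI),-np.sin(PSI)],[np.sin(PSI),np.cos(PSI)]])
            pl([[*(J+R@np.array(q)),12] for q in((-85,-60),(85,-60),(85,60),(-85,60))])
    return o
a=draw(s,cs,250,160,6,1); b=draw(w,cw,265,10,3,0)
h=max(a.shape[0],b.shape[0]); P=lambda i:np.pad(i,((0,h-i.shape[0]),(0,0),(0,0)))
q=np.hstack([P(b),P(a)]); print(q.shape); cv2.imwrite('pics/ov.png',q[:, :800]); st()
E
python3 o.py
```

```text
(480, 840, 3)
t 2.35 tcp [580.7  -0.9 330.1] az 0.089 F [-0.1 -1.3  0. ] grip 85.1 0.0
```

View pics/ov.png

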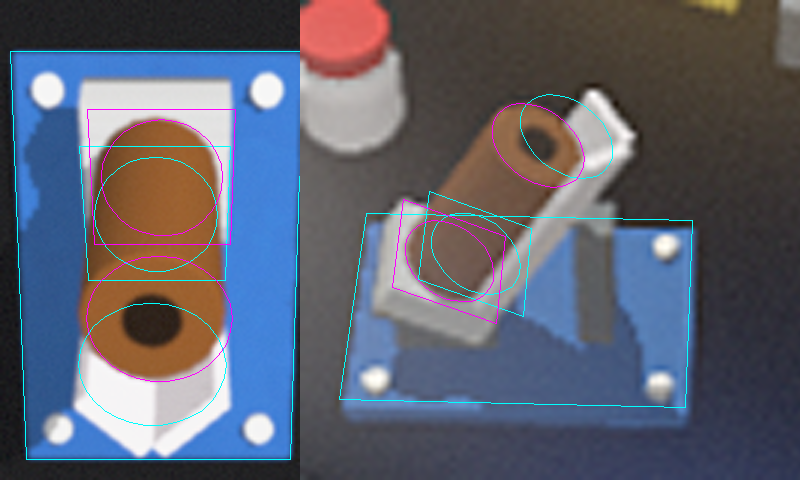

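```bash
sed -i 's/^J=.*/J=np.array([654.0,13.0]); PSI=0.089/' h.py; python3 -c "
from h import *
st();print(trough(0,0),trough(0,100),shift([640,12,200]))"
```

```text
t 2.35 tcp [580.7  -0.9 330.1] az 0.089 F [-0.1 -1.3  0. ] grip 85.1 0.0
[673.92084227  14.77765103  54.        ] [626.16803959  10.51639451 141.75825619] [ 6.02179287 -0.75913751 13.00526389]
```

{"name": "play_rows", "arguments": {"rows": [[2,-0.2,4,0,1],[4,-0.5,8,0,1],[6,-0.8,12,0,1],[6,-0.8,13,0,1],[6,-0.8,13,0,1],[6,-0.8,13,0,1]]}}

```text
time: 3.1
tool_pos: [640.5, 13.1, 201.8]
ee_rot: [0.999, 0.045, 0.001, 0.0]
wrist_force: [-0.7, -0.3, 0.5]
grip_width: 0.998
finger_force: 0.0
```

```bash
python3 -c "
from h import *
import time
grab('wrist','w3.png')
st();print(shift([640,12,103]))"
```

```text
t 3.15 tcp [640.6  13.2 201.8] az 0.09 F [0.3 0.1 0. ] grip 85.4 0.0
[-0.09247579  0.11054901  9.87752324]
```

View pics/w3.png

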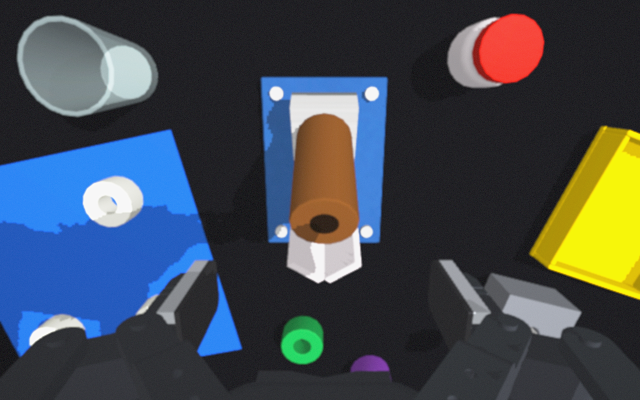

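```bash
python3 -c "
from h import *
c=cam('wrist'); 
for z in (132,137,142): print(z,onz(c,324,222,z),onz(c,324.5,78,12)[:2],onz(c,324,242,12)[:2])
print(proj(c,[640,12,103]))
# earlier: camera [656.7,9.93,496.8], hole (627.7,11.6,142)
o=np.array([656.7,9.93,496.8]);d=np.array([627.74,11.58,142])-o
o2,d2=ray(c,324,222); A=np.stack([d,-d2],1); t=np.linalg.lstsq(A,o2-o,rcond=None)[0]; print(o+d*t[0],o2+d2*t[1])"
```

```text
132 [625.06894844  11.35857392 132.        ] [724.01274255  19.48389845] [556.96177007   4.74475483]
137 [626.95365203  11.54735799 137.        ] [724.01274255  19.48389845] [556.96177007   4.74475483]
142 [628.83835561  11.73614205 142.        ] [724.01274255  19.48389845] [556.96177007   4.74475483]
[324.80212554 190.37834227]
[627.43648695  11.5972927  138.28154596] [627.43670933  11.59574412 138.28152061]
```

{"name": "play_rows", "arguments": {"rows": [[0,0,5,0,1],[0,0,9.5,0,1],[0,0,9.9,0,1],[0,0,9.9,0,0.1],[0,0,9.9,0,-0.5],[0,0,9.9,0,-0.5],[0,0,9.9,0,-0.5],[0,0,9.9,0,-0.5],[0,0,9.9,0,-0.5],[0,0,9.9,0,-0.5]], "newtons": 60}}

```text
time: 4.4
tool_pos: [641.8, 12.9, 103.6]
ee_rot: [0.999, 0.045, 0.002, 0.001]
wrist_force: [-1.7, -4.5, 14.6]
grip_width: 0.527
finger_force: 58.9
```

{"name": "play_rows", "arguments": {"rows": [[0,0,-3,0,-0.5],[0,0,-8,0,-0.5],[0,0,-13,0,-0.5],[0,0,-18,0,-0.5],[0,0,-18,0,-0.5],[0,0,-18,0,-0.5]]}}

```text
time: 5.15
tool_pos: [639.8, 13.6, 280.8]
ee_rot: [0.999, 0.045, -0.0, -0.0]
wrist_force: [0.3, -0.5, -2.6]
grip_width: 0.519
finger_force: 62.7
```

```bash
cat > tr.py <<'E'
from h import *
st(); im,c=grab("wrist","w4.png"); t,ct=grab("top","t4.png")
for n,i,cc in(("wrist",im,c),("top",t,ct)):
    h=cv2.cvtColor(i,cv2.COLOR_RGB2HSV); m=cv2.inRange(h,(22,120,60),(38,255,255))
    for cn in cv2.findContours(m,cv2.RETR_EXTERNAL,cv2.CHAIN_APPROX_NONE)[0]:
        if cv2.contourArea(cn)<150: continue
        q=cv2.approxPolyDP(cv2.convexHull(cn),6,True)[:,0]; print(n,q.tolist(),[onz(cc,*p,35)[:2].round().tolist() for p in q])
print(shift([615,-308,283]))
E
python3 tr.py
```

```text
t 5.15 tcp [639.8  13.6 280.8] az 0.091 F [ 0.3 -0.5 -2.6] grip 44.1 62.7
wrist [[554, 118], [639, 145], [639, 210], [602, 268], [497, 227]] [[705.0, -241.0], [684.0, -347.0], [607.0, -374.0], [527.0, -354.0], [570.0, -207.0]]
top [[397, 157], [430, 167], [420, 206], [385, 197]] [[705.0, -265.0], [671.0, -387.0], [523.0, -348.0], [553.0, -220.0]]
[-5.35304375 31.80605609 -0.34057706]
```

View pics/w4.png

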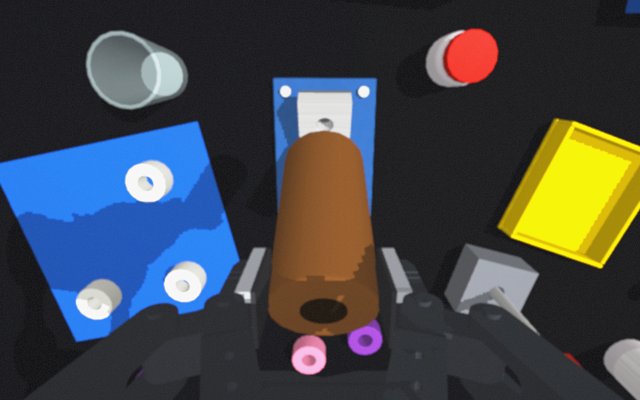

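{"name": "play_rows", "arguments": {"rows": [[-0.9,5.4,0,0.1,-0.5],[-1.7,10.7,0,0.2,-0.5],[-2.5,16,0,0.34,-0.5],[-3.3,21.3,0,0.34,-0.5],[-4.2,26.6,0,0.34,-0.5],[-5,31.7,0,0.34,-0.5],[-5,31.7,0,0.34,-0.5],[-5,31.7,0,0.34,-0.5],[-5,31.7,0,0.34,-0.5]]}}

```text
time: 6.38
tool_pos: [619.3, -305.5, 280.5]
ee_rot: [0.992, -0.124, -0.0, -0.0]
wrist_force: [0.6, -0.2, -3.4]
grip_width: 0.518
finger_force: 62.9
```

```bash
python3 -c "
from h import *
grab('wrist','w5.png')
st();print(shift([618,-307,70]))"
```

```text
t 6.42 tcp [ 619.4 -305.5  280.7] az -0.248 F [-0.1  0.  -2.6] grip 44.3 62.9
[-0.0835804   0.18743867 21.06773069]
```

View pics/w5.png

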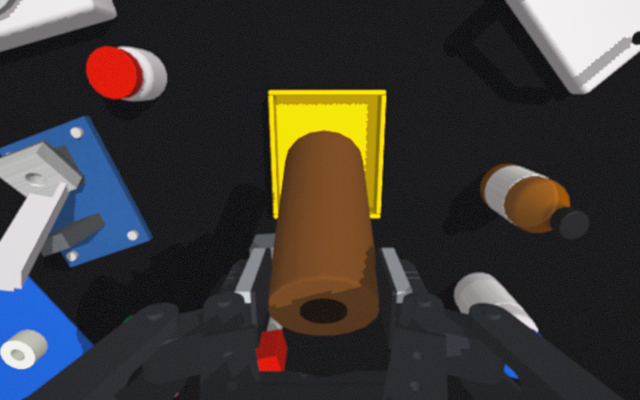

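```bash
python3 -c "
from h import *
c=cam('wrist');a=np.array([np.cos(-.248),np.sin(-.248)]);
for p in((327,92),(274,217),(380,217)):
  X=onz(c,*p,35)[:2]; d=X-[619.4,-305.5]; print(X.round(),(d@a).round(1),(d@[-a[1],a[0]]).round(1))"
```

```text
[ 686. -326.] 69.6 -3.9
[ 560. -228.] -76.6 60.3
[ 528. -354.] -76.7 -68.9
```

{"name": "play_rows", "arguments": {"rows": [[0,0.4,5,0,-0.5],[0,0.4,10,0,-0.5],[0,0.4,15,0,-0.5],[0,0.4,19,0,-0.5],[0,0.4,20.5,0,-0.5],[0,0.4,21,0,-0.5],[0,0.4,21,0,-0.5]], "newtons": 40}}

```text
time: 7.3
tool_pos: [619.0, -310.8, 72.2]
ee_rot: [0.992, -0.124, 0.001, 0.0]
wrist_force: [0.9, 0.6, -2.0]
grip_width: 0.523
finger_force: 62.5
```

{"name": "play_rows", "arguments": {"rows": [[-0.1,0,0.5,0,-0.5],[-0.2,0,1,0,-0.5],[-0.4,0,1.5,0,-0.5],[-0.5,0,2,0,-0.5],[-0.7,0,2.5,0,-0.5],[-0.8,0,3,0,-0.5],[-1,0,3.5,0,-0.5],[-1,0,3.8,0,-0.5],[-1,0,3.8,0,-0.5]], "newtons": 20}}

```text
time: 8.43
tool_pos: [609.4, -309.5, 34.5]
ee_rot: [0.992, -0.124, 0.001, 0.001]
wrist_force: [-4.9, -3.0, 21.5]
grip_width: 0.249
finger_force: 9.7
```

{"name": "play_rows", "arguments": {"rows": [[0,0,0,0,0.2],[0,0,0,0,0.4],[0,0,-0.5,0,0.4],[0,0,-2,0,0.4],[0,0,-4,0,0.5],[0,0,-8,0,1],[0,0,-13,0,1],[0,0,-18,0,1],[0,0,-18,0,1]]}}

```text
time: 9.55
tool_pos: [610.5, -309.2, 219.1]
ee_rot: [0.992, -0.124, 0.004, 0.002]
wrist_force: [0.4, -0.9, -1.3]
grip_width: 1.0
finger_force: 0.0
```

```bash
python3 -c "
from h import *
st();grab('wrist','w6.png'); st()"
```

```text
t 9.55 tcp [ 610.5 -309.2  219.1] az -0.249 F [ 0.4 -0.9 -1.3] grip 85.0 0.0
t 9.6 tcp [ 609.4 -308.6  216.3] az -0.249 F [ 0.6  0.  -0.4] grip 85.1 0.0
```

View pics/w6.png

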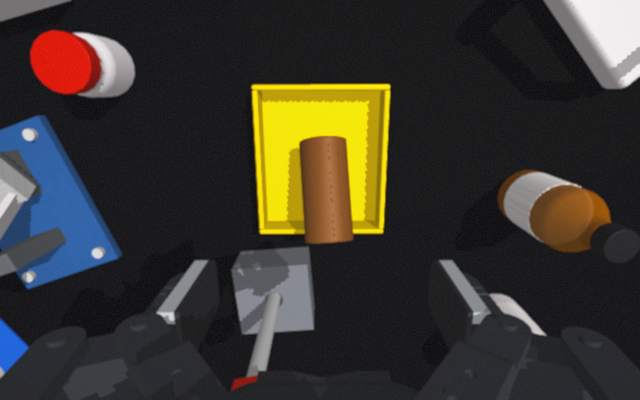

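```bash
python3 -c "
from h import *
st();print(shift([590,100,330]), az()-PSI)"
```

```text
t 9.6 tcp [ 609.4 -308.6  216.3] az -0.249 F [ 0.6  0.  -0.4] grip 85.1 0.0
[-11.90405728 -39.10067074 -11.48905751] -0.3381482450767791
```

{"name": "play_rows", "arguments": {"rows": [[-1.5,-4.9,-1.5,-0.08,1],[-3,-9.8,-3,-0.16,1],[-4.5,-14.7,-4.5,-0.25,1],[-6,-19.6,-6,-0.34,1],[-7.4,-24.4,-7.5,-0.34,1],[-8.9,-29.3,-9,-0.34,1],[-10.4,-34.2,-10.5,-0.34,1],[-11.9,-39.1,-11.5,-0.34,1],[-11.9,-39.1,-11.5,-0.34,1],[-11.9,-39.1,-11.5,-0.34,1],[-11.9,-39.1,-11.5,-0.34,1]]}}

```text
time: 10.98
tool_pos: [589.5, 99.2, 327.4]
ee_rot: [0.999, 0.045, -0.0, 0.0]
wrist_force: [0.1, 0.1, 0.0]
grip_width: 0.996
finger_force: 0.0
```

```bash
python3 -c "
from h import *
st();im,c=grab('wrist','w7.png'); st()
hsv=cv2.cvtColor(im,cv2.COLOR_RGB2HSV)
mat=cv2.inRange(hsv,(100,120,40),(125,255,255))
w=cv2.inRange(hsv,(0,0,70),(180,110,255)); w[260:]=0
for k,m,z,mn in(('sl',w,15,300),('cap',cv2.inRange(hsv,(50,100,40),(85,255,255)),13,300),('blue',mat,12,2000)):
  for cn in cv2.findContours(m,cv2.RETR_EXTERNAL,cv2.CHAIN_APPROX_NONE)[0]:
    if cv2.contourArea(cn)<mn: continue
    h=cv2.convexHull(cn)[:,0]; P=np.array([onz(c,*p,z)[:2] for p in h],np.float32); b=cv2.minAreaRect(P); print(k,cv2.boundingRect(cn),np.round(b[0],1),np.round(b[1],1),round(b[2],1))
for X in((28,0),(0,0),(-34,122),(0,122),(-14,122)): print(X,proj(c,trough(*X)))
p=proj(c,trough(0,60)).astype(int); u,v=max(p[0]-70,0),max(p[1]-85,0); print(u,v)
cv2.imwrite('pics/crop7.png',cv2.resize(im[v:v+160,u:u+150,::-1],None,fx=3.6,fy=3.6,interpolation=cv2.INTER_CUBIC))
np.savez('cam7.npz',*c)
"
```

```text
t 10.97 tcp [589.5  99.2 327.4] az 0.09 F [0.1 0.1 0. ] grip 84.7 0.0
t 11.03 tcp [589.5  99.1 327.4] az 0.089 F [-0.8 -0.9  0.5] grip 85.2 0.0
sl (154, 237, 40, 23) [421.3 303.8] [35.  59.1] 5.1
sl (0, 222, 68, 38) [414.6 508.2] [ 58.  102.6] 5.1
sl (237, 220, 38, 38) [446.6 183.1] [51.2 60.7] 57.7
sl (497, 203, 95, 57) [ 482.3 -233.2] [124.2  87.3] 80.0
sl (208, 122, 41, 40) [584.6 225.7] [49.8 55.7] 48.5
sl (373, 49, 71, 132) [635.3  -7.8] [170.9  85.7] 13.2
sl (489, 0, 51, 52) [ 751.  -116.5] [61.8 50.7] 32.9
sl (193, 0, 76, 66) [716.4 224.1] [72.9 90.9] 5.1
cap (351, 238, 36, 39) [430.9  17.8] [61.9 51.8] 6.4
blue (79, 84, 239, 216) [496.3 257.3] [269.  269.1] 16.7
blue (345, 41, 101, 136) [640.8  13.2] [171.6 123. ] 5.1
(28, 0) [405.49006129  62.28596461]
(0, 0) [401.56053205  85.44274496]
(-34, 122) [414.87201861 177.62363975]
(0, 122) [421.53279917 150.71277977]
(-14, 122) [418.67680817 162.2515436 ]
340 28
```

View pics/crop7.png

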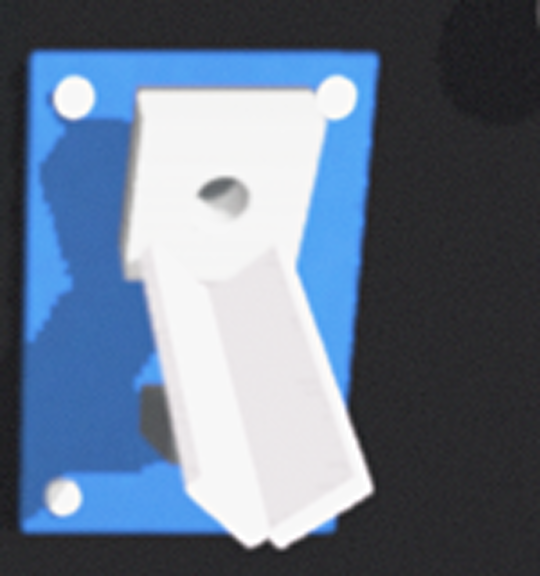

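```bash
sed -i 's/^J=.*/J=np.array([655.5,13.2]); PSI=0.089/' h.py; python3 -c "
from h import *
st();print(shift([584.5,225.6,100]), shift([584.5,225.6,3]),trough(0,0))"
```

```text
t 11.03 tcp [589.5  99.1 327.4] az 0.089 F [-0.8 -0.9  0.5] grip 85.2 0.0
[  0.64708435 -12.64294892  22.74224612] [  0.65571122 -12.64432302  32.44224219] [675.42084227  14.97765103  54.        ]
```

{"name": "play_rows", "arguments": {"rows": [[0.3,-5,3,0,1],[0.6,-9,7,0,1],[0.6,-12.6,11,0,1],[0.6,-12.6,17,0,1],[0.6,-12.6,23,0,1],[0.6,-12.6,28,0,1],[0.6,-12.6,31,0,1],[0.6,-12.6,32.4,0,1],[0.6,-12.6,32.4,0,1],[0.6,-12.6,32.4,0,0],[0.6,-12.6,32.4,0,-0.5],[0.6,-12.6,32.4,0,-0.5],[0.6,-12.6,32.4,0,-0.5],[0.6,-12.6,32.4,0,-0.5],[0.6,-12.6,32.4,0,-0.5]], "newtons": 30}}

```text
time: 12.9
tool_pos: [584.2, 226.2, 3.9]
ee_rot: [0.999, 0.045, -0.0, 0.0]
wrist_force: [-0.0, -0.6, -0.2]
grip_width: 0.25
finger_force: 0.0
```

{"name": "play_rows", "arguments": {"rows": [[0,0,-1,0,1],[0,0,-2,0,1],[0,0,-6,0,1],[0,0,-12,0,1],[0,0,-18,0,1],[0,0,-24,0,1],[0,0,-24,0,1],[0,0,-24,0,1]]}}

```text
time: 13.9
tool_pos: [583.9, 226.2, 244.4]
ee_rot: [0.999, 0.045, 0.0, -0.0]
wrist_force: [0.1, -0.9, 0.5]
grip_width: 0.997
finger_force: 0.0
```

```bash
cat > sl.py <<'E'
from h import *
def find(f=None):
    im,c=grab('wrist',f); st(); hsv=cv2.cvtColor(im,cv2.COLOR_RGB2HSV); out=[]
    for k,m in(('white',cv2.inRange(hsv,(0,0,70),(180,110,255))),('cap',cv2.inRange(hsv,(50,100,40),(85,255,255)))):
        m[262:,:230]=0; m[262:,410:]=0; m[345:]=0
        for cn in cv2.findContours(m,cv2.RETR_EXTERNAL,cv2.CHAIN_APPROX_NONE)[0]:
            if cv2.contourArea(cn)<300: continue
            h=cv2.convexHull(cn)[:,0]; b=cv2.minAreaRect(np.array([onz(c,*p,14)[:2] for p in h],np.float32))
            if max(b[1])<95: print(k,cv2.boundingRect(cn),np.round(b[0],1),np.round(b[1],1))
    return im,c
if __name__=='__main__':
    import sys; find(sys.argv[1])
E
python3 sl.py w8.png
```

```text
t 13.95 tcp [583.6 226.1 243.4] az 0.091 F [ 0.2  0.1 -1.1] grip 85.0 0.0
white (230, 268, 42, 45) [407.9 301.8] [63.7 50.9]
white (66, 251, 49, 11) [437.7 498.4] [13.3 58.5]
white (328, 248, 42, 46) [446.  182.3] [61.7 50.7]
white (302, 134, 46, 48) [583.5 224.7] [53.1 50.5]
white (315, 0, 88, 68) [712.9 202.2] [62.4 87.7]
```

{"name": "play_rows", "arguments": {"rows": [[0,-0.1,6,0,1],[0,-0.1,12,0,1],[0,-0.1,18,0,1],[0,-0.1,23,0,1],[0,-0.1,24.3,0,1],[0,-0.1,24.3,0,1],[0,-0.1,24.3,0,0.5],[0,-0.1,24.3,0,0.3],[0,-0.1,24.3,0,0.2],[0,-0.1,24.3,0,0.1],[0,-0.1,24.3,0,0],[0,-0.1,24.3,0,0]], "newtons": 30}}

```text
time: 15.45
tool_pos: [584.1, 227.2, 0.9]
ee_rot: [0.999, 0.045, -0.0, 0.0]
wrist_force: [0.3, 0.1, -0.2]
grip_width: 0.497
finger_force: 0.0
```

```bash
python3 -c "
from h import *
st();im,c=grab('wrist'); s,cs=grab('side'); st()
p=proj(cs,[584,226,20]).astype(int); print(p)
a=cv2.resize(s[p[1]-40:p[1]+40,p[0]-40:p[0]+40,::-1],(400,400)); b=im[:,120:520,::-1]
cv2.imwrite('pics/m9.png',np.hstack([a,b]))"
```

```text
t 15.45 tcp [584.1 227.2   0.9] az 0.091 F [ 0.3  0.1 -0.2] grip 42.2 0.0
t 15.55 tcp [584.1 227.2   0.8] az 0.091 F [ 0.2 -0.5  0.1] grip 43.0 0.0
[294 272]
```

View pics/m9.png

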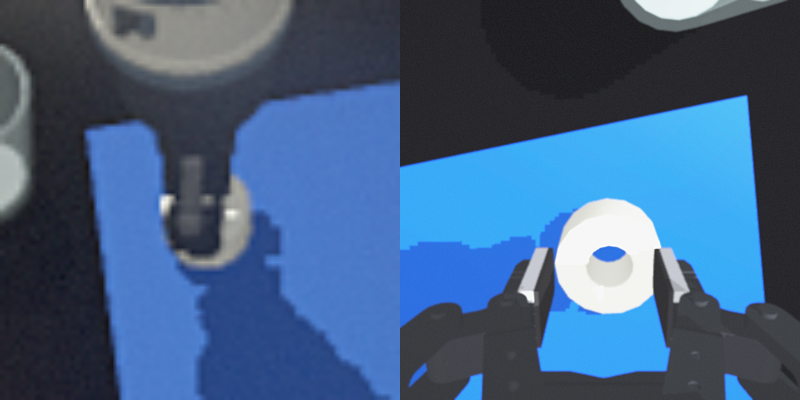

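```bash
python3 -c "
from h import *
st();c=cam('wrist'); s=status.read_state(); print(-c[1].T@c[2]-s['tool_pos'],c[1][2])
print('tcp px',proj(c,s['tool_pos']),'z20',proj(c,np.array(s['tool_pos'])+[0,0,19]))
for z in(14,28): print(onz(c,329,255,z),onz(c,329,248,z))
print(onz(c,330,265,28), onz(c,330,198,15), onz(c,330,313,28))"
```

```text
t 15.55 tcp [584.1 227.2   0.8] az 0.091 F [ 0.2 -0.5  0.1] grip 43.0 0.0
[ 74.5169924    7.13215339 167.7419068 ] [-0.29025253 -0.0271226  -0.95656564]
tcp px [323.62768936 242.04006504] z20 [323.71139256 259.18849544]
[583.54792535 224.67313278  14.        ] [587.13427527 225.01584805  14.        ]
[590.34499591 225.55125322  28.        ] [593.60655223 225.86293088  28.        ]
[585.65354299 224.66864856  28.        ] [611.86106199 226.94753096  15.        ] [561.71582907 222.36160919  28.        ]
```

{"name": "play_rows", "arguments": {"rows": [[0,0,0,0,-0.1],[0,0,0,0,-0.15],[0,0,0,0,-0.2],[0,0,0,0,-0.2]]}}

```text
time: 16.05
tool_pos: [584.8, 227.2, 1.7]
ee_rot: [0.999, 0.045, 0.001, -0.0]
wrist_force: [-0.8, -1.7, 12.9]
grip_width: 0.4
finger_force: 6.3
```

```bash
python3 sl.py m10.png
```

```text
t 16.1 tcp [584.8 227.3   1.7] az 0.091 F [-1.  -1.3 12.8] grip 34.2 6.3
white (230, 199, 180, 146) [572.3 227.2] [78.1 89.9]
white (339, 0, 180, 34) [689.3 196.1] [11.7 69.3]
```

```bash
python3 -c "
import cv2,numpy as np
for f in('m9','m10'):
  im=cv2.imread('pics/%s.png'%f); o=400-120 if f=='m9' else 0
  for r in (215,235,255,270,290,305):
    row=im[r,200+o:440+o].astype(int); s=''.join('B' if b>r_+60 else 'W' if b>170 else 'g' if b>90 else '.' for b,g,r_ in row[::3]); print(f,r,s)
"
```

```text
m9 215 BBBBBBBBBBBBBBBBBBBBBBBBBBBBBBBWWWWWWWWWWWWWWWWWWWWWWWWWBBBBBBBBBBBBBBBBBBBBBBBB
m9 235 BBBBBBBBBBBBBBBBBBBBBBBBBBBBWWWWWWWWWWWWWWWWWWWWWWWWWWWWWWWBBBBBBBBBBBBBBBBBBBBB
m9 255 BBBBBBBBBBBBBBBBBBWWWWg..BWWWWWWWWWWWWBBBBBBBBBBBWWWWWWWWWg..WWWWBBBBBBBBBBBBBBB
m9 270 BBBBBBBBBBBB...gWWWWg....BWWWWWWWWWWWWWWWWWWWWWWWWWWWWWWWW....gWWWWg...BBBBBBBBB
m9 290 BBBBBBBBg....WWWWWg......BBBWWWWWWWWWWWWWWWWWWWWWWWWWWWWWW.......WWWWW.....BBBBB
m9 305 BBB...............gg....BBBBBBBBBBWWWWWWWWWWWWWWWWWWWWBBBBB..............ggg....
m10 215 BBBBBBBBBBBBBBBBBBBBBBBBBBBBBBBWWWWWWWWWWWWWWWWWWWWWWWWBBBBBBBBBBBBBBBBBBBBBBBBB
m10 235 BBBBBBBBBBBBBBBBBBBBBBBBBBBWWWWWWWWWWWWWWWWWWWWWWWWWWWWWWWWBBBBBBBBBBBBBBBBBBBBB
m10 255 BBBBBBBBBBBBBBBBBBBBBBWWWW..WWWWWWWWWWBBBBBBBBBBWWWWWWW..WWWWBBBBBBBBBBBBBBBBBBB
m10 270 BBBBBBBBBBBBBBB....gWWWWg...WWWWWWWWWWWWWWWWWWWWWWWWWWW...gWWWWgggggBBBBBBBBBBBB
m10 290 BBBBBBBBBBBBg....gWWWWWg....WWWWWWWWWWWWWWWWWWWWWWWWWWW....ggWWWWg....gBBBBBBBBB
m10 305 BBBBBBBB...................BBBBBBWWWWWWWWWWWWWWWWWWWWBBB...................BBBBB
```

{"name": "play_rows", "arguments": {"rows": [[0,0,-0.5,0,0.4],[0,0,-0.5,0,0.6],[0,0,-0.5,0,0.6],[0,0,0.3,0,0.6],[0,0,0.8,0,0.6],[0,0,0.8,0,0.6]]}}

```text
time: 16.85
tool_pos: [583.7, 227.1, -7.9]
ee_rot: [0.999, 0.045, -0.001, 0.0]
wrist_force: [-0.1, 0.1, 1.1]
grip_width: 0.798
finger_force: 0.0
```

```bash
python3 -c "
from h import *
st()"
```

```text
t 16.85 tcp [583.7 227.1  -7.9] az 0.091 F [-0.1  0.1  1.1] grip 67.8 0.0
```

{"name": "play_rows", "arguments": {"rows": [[0,0,0.5,0,0.5],[0,0,0.8,0,0.4],[0,0,0.8,0,0.3],[0,0,0.8,0,0.2],[0,0,0.8,0,0.1],[0,0,0.8,0,0.1]]}}

```text
time: 17.6
tool_pos: [584.2, 227.3, -14.9]
ee_rot: [0.999, 0.045, 0.0, -0.0]
wrist_force: [-1.6, -0.3, 4.3]
grip_width: 0.554
finger_force: 16.8
```

{"name": "play_rows", "arguments": {"rows": [[0,0,0,0,0.05],[0,0,0,0,0],[0,0,0,0,-0.1],[0,0,0,0,-0.2],[0,0,0,0,-0.2]]}}

```text
time: 18.23
tool_pos: [584.2, 227.3, -14.7]
ee_rot: [0.999, 0.045, 0.0, -0.0]
wrist_force: [-1.0, -0.7, 6.7]
grip_width: 0.548
finger_force: 29.6
```

{"name": "play_rows", "arguments": {"rows": [[0,0,-3,0,-0.2],[0,0,-8,0,-0.2],[0,0,-14,0,-0.2],[0,0,-20,0,-0.2],[0,0,-24,0,-0.2],[0,0,-24,0,-0.2],[0,0,-24,0,-0.2]]}}

```text
time: 19.1
tool_pos: [583.6, 227.1, 224.0]
ee_rot: [0.999, 0.045, -0.001, 0.0]
wrist_force: [0.4, 0.0, -1.5]
grip_width: 0.548
finger_force: 31.4
```

```bash
cat > p.py <<'E'
from h import *
import sys
st(); zc=float(sys.argv[1])
for x in(30,8,-1): print(x,shift(trough(x,zc)-[0,0,30]))
print('turn',az()-PSI)
E
python3 p.py 90; python3 sl.py q1.png
```

```text
t 19.1 tcp [583.6 227.1 224. ] az 0.091 F [ 0.4  0.  -1.5] grip 46.6 31.4
30 [ 5.55223539 21.95035172 10.66293384]
8 [ 3.62275556 21.94668217 11.71986057]
-1 [ 2.8334229  21.94518099 12.15223969]
turn 0.0017884565756107473
t 19.15 tcp [583.4 227.  223.5] az 0.091 F [ 0.1  0.1 -1.2] grip 46.8 31.4
white (383, 249, 28, 56) [456.4 122.6] [78.1 26. ]
white (230, 249, 34, 56) [439.3 305.9] [26.6 77.4]
white (0, 152, 48, 73) [518.2 549.4] [49.5 87.1]
white (316, 0, 93, 66) [710.7 201.5] [57.4 87.7]
```

{"name": "play_rows", "arguments": {"rows": [[1.4,5.5,0,0,-0.2],[2.8,11,0,0,-0.2],[4.2,16.5,0,0,-0.2],[5.6,21.9,0,0,-0.2],[5.6,21.9,2,0,-0.2],[5.6,21.9,6,0,-0.2],[5.6,21.9,10,0,-0.2],[5.6,21.9,10.6,0,-0.2],[5.6,21.9,10.6,0,-0.2],[4.6,21.9,11.2,0,-0.2],[3.6,21.9,11.7,0,-0.2],[3.6,21.9,11.7,0,-0.2]], "newtons": 20}}

```text
time: 20.65
tool_pos: [638.7, 12.4, 108.0]
ee_rot: [0.999, 0.045, -0.0, -0.0]
wrist_force: [0.5, 0.3, 0.1]
grip_width: 0.553
finger_force: 31.4
```

```bash
python3 p.py 90
```

```text
t 20.65 tcp [638.7  12.4 108. ] az 0.091 F [0.5 0.3 0.1] grip 47.0 31.4
30 [ 1.99819931  0.07032918 -0.93549   ]
8 [0.06823158 0.06708045 0.12054693]
-1 [-0.72130068  0.06575142  0.55256204]
turn 0.001729878490236647
```

{"name": "play_rows", "arguments": {"rows": [[-0.2,0.05,0.2,0,-0.2],[-0.4,0.05,0.3,0,-0.2],[-0.6,0.05,0.45,0,-0.2],[-0.7,0.05,0.55,0,-0.2],[-0.7,0.05,0.55,0,-0.2]], "newtons": 20}}

```text
time: 21.28
tool_pos: [635.5, 11.6, 103.8]
ee_rot: [0.999, 0.045, 0.003, -0.0]
wrist_force: [7.6, 3.7, 7.6]
grip_width: 0.541
finger_force: 32.0
```

```bash
python3 p.py 90; python3 -c "
from h import *
im,c=grab('wrist'); s,cs=grab('side'); p=proj(cs,trough(0,90)).astype(int)
a=cv2.resize(s[p[1]-40:p[1]+40,p[0]-40:p[0]+40,::-1],(400,400),interpolation=cv2.INTER_CUBIC)
cv2.imwrite('pics/m11.png',np.hstack([a,im[:,120:520,::-1]]))"
```

```text
t 21.27 tcp [635.5  11.6 103.8] az 0.091 F [7.6 3.7 7.6] grip 46.0 32.0
30 [ 2.328559    0.02524033 -1.34515909]
8 [ 0.39189484  0.0215194  -0.30145507]
-1 [-0.40037687  0.0199972   0.12551476]
turn 0.001851427499144534
```

{"name": "play_rows", "arguments": {"rows": [[-0.1,0,0,0,0.08],[-0.2,0,0.1,0,0.1],[-0.3,0,0.1,0,0.11],[-0.3,0,0.1,0,0.12],[-0.3,0,0.1,0,0.12],[-0.3,0,0.1,0,0.12]], "newtons": 20}}

```text
time: 22.12
tool_pos: [629.7, 10.9, 101.2]
ee_rot: [0.999, 0.045, -0.0, 0.0]
wrist_force: [0.1, -0.2, -0.7]
grip_width: 0.555
finger_force: 0.0
```

```bash
python3 p.py 90; python3 -c "
from h import *
im,c=grab('wrist'); s,cs=grab('side'); p=proj(cs,trough(0,90)).astype(int)
a=cv2.resize(s[p[1]-40:p[1]+40,p[0]-40:p[0]+40,::-1],(400,400),interpolation=cv2.INTER_CUBIC)
cv2.imwrite('pics/m12.png',np.hstack([a,im[:,120:520,::-1]]))"
```

```text
t 22.12 tcp [629.7  10.9 101.2] az 0.091 F [ 0.1 -0.2 -0.7] grip 47.2 0.0
30 [ 2.9099826   0.01037768 -1.6222476 ]
8 [ 0.97990352  0.00699611 -0.56641459]
-1 [ 0.19032572  0.00561273 -0.1344829 ]
turn 0.0017619014171669778
```

{"name": "play_rows", "arguments": {"rows": [[0,0,0,0,0.3],[0,0,0,0,0.7],[0,0,0,0,1],[0,0,-5,0,1],[0,0,-11,0,1],[0,0,-17,0,1],[0,0,-20,0,1],[0,0,-20,0,1]]}}

```text
time: 23.22
tool_pos: [631.0, 11.0, 304.1]
ee_rot: [0.999, 0.045, 0.002, 0.0]
wrist_force: [0.1, 0.1, -0.8]
grip_width: 1.002
finger_force: 0.0
```

```bash
cat > asc.py <<'E'
from h import *
import sys
st(); n=int(sys.argv[1])   # parts expected in the trough
im,c=grab('wrist'); g=cv2.cvtColor(im,cv2.COLOR_RGB2GRAY)
for z in(0,26,52,78,104): print(z,proj(c,trough(0,z)).round(1),end=' ')
p=proj(c,trough(0,26*n)); u,v=p.astype(int); print()
x0=max(u-44,0); y0=max(v-48,0)
for r in range(y0,min(v+100,400),4): print('%3d '%r+''.join(' .:-=+*#%@'[int(k)*10//256] for k in g[r,x0:u+46:2]))
print('x0',x0,'pred bore',p.round(1),proj(c,trough(24,26*n)).round(),proj(c,trough(-24,26*n)).round())
E
python3 asc.py 1
```

```text
t 23.23 tcp [631.   11.  304.1] az 0.091 F [ 0.1  0.1 -0.8] grip 85.1 0.0
0 [323.  116.2] 26 [323.  129.5] 52 [323. 144.] 78 [323.1 160.1] 104 [323.1 177.9] 
 81 +@@@@@++++++++++++++++++++++++++++++++#@@@@*+
 85 +@@@@@*++#%%%%%%%%%%%%%%%%%%%%%%%%%++=@@@@@%+
 89 +=%@%+===%@@@@@@@@@@@@@@@@@@@@@@@@@++++@@@%++
 93 ++=-----=@@@@@@@@@@@@@@@@@@@@@@@@@@*+++++++++
 97 +=------=%@@@@@@@@@@@@@@@@@@@@@@@@@*+++++++++
101 =--------%@@@@@@@@@@@@@@@@@@@@@@@@@*+++++++++
105 ---------%@@@@@@@@@@@@@@@@@@@@@@@@@++++++++++
109 ---------#@%#@@@@@@@@@@@@@@@@@@@@@@++++++++++
113 =--------=##@@@@@@@@@@@@@@@@@@@@@@@++++++++++
117 +=-------=#@@@@@@@@@@@@%%%@@@@@@@@%++++++++++
121 ---------=#@@@@@@@@@@%%%%#%@@@@@@@%++++++++++
125 ---------=#@@@@@@@@#######%@@@@@@@#++++++++++
129 ----------*%@@@@@@@@%###%@@@@@@@@@#++++++++++
133 ----------*#@@@@@@@@@@@@@@@@@@@@@@*++++++++++
137 ----------=*%%@@@@@@@@@@@@@@@@@@@%+++++++++++
141 ----------=#%%%%%@@@@@@@@@@@@@@@@#+++++++++++
145 ----------=%@@%%%%%%%@@@@@@@@@%@@%+++++++++++
149 ----------+%@@@@@%%%%@@@@@@%%%%@@@+++++++++++
153 ----------*%@@@@@@@@@@@%%%%%%%%@@@++++
[... 262 characters left out ...]
---------+%@@@@@@@@@@@@%%%%%%%%%@@%+++++++++=
181 ---------*%@@@@@@@@@@@@%%%%%%%%%@@@+++++++++=
185 ---------#%@@@@@@@@@@@@%%%%%%%%%@@@+++++++++=
189 -----====#%@@@@@@@@@@@@%%%%%%%%%@@@+++++++++=
193 --=#%@@#+%%@@@@@@@@@@@@%%%%%%%%%@@@*+@@@@#++=
197 --=%@@@#+%%@@@@@@@@@@@@%%%%%%%%%@@@#+@@@@%++=
201 -+++**++*%@@@@@@@@@@@@@%%%%%%%%%@@@%++**++++-
205 --------+@@@@@@@@@@@@@@%%%%%%%@@@@@#--------:
209 ..........:#@@@@@@@@@@@%%%%@@@@@#-...........
213 .............:#@@@@@@@@%@@@@@#-..............
217 ................:#@@@@@@@@#-.................
221 .............................................
225 .............................................
x0 279 pred bore [323.  129.5] [323. 110.] [323. 147.]
```

```bash
python3 -c "
from h import *
print(shift([446.3,182.6,200]),shift([446.3,182.6,-15]))"
```

```text
[-16.77092019 -18.76109927  10.17282684] [-16.80617188 -18.76768088  31.67279694]
```

{"name": "play_rows", "arguments": {"rows": [[-3.4,-3.8,0,0,1],[-6.8,-7.5,1,0,1],[-10.1,-11.2,3,0,1],[-13.5,-15,6,0,1],[-16.8,-18.8,7,0,1],[-16.8,-18.8,7.5,0,1],[-16.8,-18.8,7.5,0,1]]}}

```text
time: 24.15
tool_pos: [445.2, 182.8, 225.5]
ee_rot: [0.999, 0.046, -0.001, 0.0]
wrist_force: [0.4, 0.4, 0.2]
grip_width: 0.998
finger_force: 0.0
```

```bash
python3 sl.py q2.png;  python3 -c "
from h import *
print(shift([446.3,182.6,-15]))"
```

```text
t 24.2 tcp [445.8 182.6 225.9] az 0.091 F [-0.5 -1.   0.6] grip 85.1 0.0
white (435, 236, 57, 26) [357.3  11.4] [31.5 65.2]
white (184, 159, 52, 50) [409.1 303.6] [50.8 59.1]
white (333, 148, 48, 50) [434.6 145.7] [54.1 50.8]
white (500, 0, 88, 24) [607.  -12.6] [19.7 79.9]
cap (446, 162, 54, 50) [431.6  17.7] [60.9 51.2]
[ 6.98488921e-02 -2.04862876e-03  2.40897681e+01]
```

{"name": "play_rows", "arguments": {"rows": [[-1.4,3.6,3,0,0.7],[-1.4,3.6,9,0,0.7],[-1.4,3.6,15,0,0.7],[-1.4,3.6,21,0,0.7],[-1.4,3.6,24,0,0.7],[-1.4,3.6,24,0,0.7],[-1.4,3.6,24,0,0.4],[-1.4,3.6,24,0,0.2],[-1.4,3.6,24,0,0.1],[-1.4,3.6,24,0,0],[-1.4,3.6,24,0,-0.2],[-1.4,3.6,24,0,-0.2],[-1.4,3.6,24,0,-0.2]], "newtons": 20}}

```text
time: 25.82
tool_pos: [436.0, 146.0, -12.2]
ee_rot: [0.999, 0.045, 0.001, -0.0]
wrist_force: [-0.1, -2.6, 13.7]
grip_width: 0.563
finger_force: 18.4
```

{"name": "play_rows", "arguments": {"rows": [[0,0,-3,0,-0.2],[0,0,-8,0,-0.2],[0,0,-14,0,-0.2],[0,0,-20,0,-0.2],[0,0,-24,0,-0.2],[0,0,-24,0,-0.2],[0,0,-24,0,-0.2]]}}

```text
time: 26.7
tool_pos: [434.4, 145.8, 226.2]
ee_rot: [0.999, 0.045, 0.0, 0.0]
wrist_force: [-1.1, 0.1, -0.9]
grip_width: 0.558
finger_force: 21.1
```

```bash
python3 p.py 90; python3 -c "
from h import *
im,c=grab('wrist'); g=cv2.cvtColor(im,cv2.COLOR_RGB2GRAY)
for r in range(190,350,6): print('%3d '%r+''.join(' .:-=+*#%@'[int(k)*10//256] for k in g[r,230:420:3]))"
```

```text
t 26.7 tcp [434.4 145.8 226.2] az 0.091 F [-1.1  0.1 -0.9] grip 47.4 21.1
30 [21.13630806 15.20803115 10.89052981]
8 [19.20549317 15.20450373 11.94501613]
-1 [18.41561435 15.2030607  12.3763969 ]
turn 0.0018139438246945333
190 +++++++++++++++++++++++++++++++++++++++++++++=:.................
196 =++++++++++++++++++++++++++++++++++==-:.........................
202 -=+++++++++++++++++++++++==:....................................
208 --++++++++++++==-:.........:-+*%**-:............................
214 --=+==-:..............-*###%%%%%%%%%@@@%-.......................
220 ...................-#####%%%%%%%%%@@@@@@@@@*....................
226  .................*#####%%%%%%@@@@@@@@@@@@@@@:..................
232 ................=#####%@@@@@@@@@@@@@@@@@@@@@@@#................=
238 ...............+###%@@@@@@@@@@@@@@@@@@@@@@@@@@@%.............:++
244 ..............:##@@@@@@@@@@@@@@@@@@@@@@@@@@@@@@@=.......... .=++
250 ......-****::.#%@@@@@@@@@@@@@@@@@@@@@@@@@@@@@@@@@..:****=....=+%
256 .....-****::.=@@@@@@@@@@@@@@@@@@@@@@@@@@@@@@@@@@@%..:****-.  .+%
262 ..:::****-:::@@@@@@@@@@@@@@@:.....:%@@@@@@@@@
[... 285 characters left out ...]
..:++++*::
292 =**%%+::::..=@@@@@@@@@@%######%%%%#####%@@@@@@@@@@+.....:-****+:
298 :::+#@-::....%@@@@@@@@@@@%##########%@@@@@@@@@@@@%......:+#*::::
304 ::::--::......*@@@@@@@@@@@@@@%%%%%@@@@@@@@@@@@@@#.......::-:::::
310 :::::.::.......=@@@@@@@@@@@@@@@@@@@@@@@@@@@@@@@+........::::::::
316 :::::.::.........+%@@@@@@@@@@@@@@@@@@@@@@@@@%+..........::.:::::
322 :::::.::...........:*@@@@@@@@@@@@@@@@@@@@@#:...........::.:.::::
328 :.....::...............-*%%@@@@@@@@@%%*-...............::::.::::
334 ::::.:::...............................................:::::::::
340 ::::::::...............................................:::::::::
346 ..::::::...............................................:::::::::
```

{"name": "play_rows", "arguments": {"rows": [[4.2,3,0,0,-0.2],[8.4,6,0,0,-0.2],[12.7,9.1,0,0,-0.2],[16.9,12.2,0,0,-0.2],[21.1,15.2,0,0,-0.2],[21.1,15.2,4,0,-0.2],[21.1,15.2,8,0,-0.2],[21.1,15.2,10.8,0,-0.2],[21.1,15.2,10.8,0,-0.2],[20.1,15.2,11.4,0,-0.2],[19.2,15.2,11.9,0,-0.2],[18.9,15.2,12.1,0,-0.2],[18.7,15.2,12.3,0,-0.2],[18.5,15.2,12.4,0,-0.2],[18.5,15.2,12.4,0,-0.2]], "newtons": 20}}

```text
time: 28.62
tool_pos: [635.6, 11.7, 104.3]
ee_rot: [0.999, 0.045, 0.003, -0.0]
wrist_force: [7.7, 5.1, 7.8]
grip_width: 0.549
finger_force: 21.6
```

```bash
python3 p.py 90
```

```text
t 28.62 tcp [635.6  11.7 104.3] az 0.091 F [7.7 5.1 7.8] grip 46.7 21.6
30 [ 2.31918987  0.0297443  -1.29555703]
8 [ 0.38181249  0.02610278 -0.25317724]
-1 [-0.41075099  0.02461307  0.17325085]
turn 0.0018056449086273213
```

{"name": "play_rows", "arguments": {"rows": [[-0.1,0,0,0,0.08],[-0.2,0,0.1,0,0.1],[-0.3,0,0.1,0,0.11],[-0.3,0,0.1,0,0.12],[-0.3,0,0.1,0,0.12],[-0.3,0,0.1,0,0.12]]}}

```text
time: 29.38
tool_pos: [631.6, 11.2, 102.6]
ee_rot: [0.999, 0.045, 0.002, 0.0]
wrist_force: [4.4, 2.6, 4.9]
grip_width: 0.562
finger_force: 14.3
```

{"name": "play_rows", "arguments": {"rows": [[0,0,0,0,0.2],[0,0,0,0,0.5],[0,0,0,0,1],[0,0,-5,0,1],[0,0,-11,0,1],[0,0,-17,0,1],[0,0,-20,0,1],[0,0,-20,0,1]]}}

```text
time: 30.38
tool_pos: [630.9, 10.9, 304.0]
ee_rot: [0.999, 0.045, 0.002, 0.0]
wrist_force: [-0.1, -0.7, -0.0]
grip_width: 1.0
finger_force: 0.0
```

```bash
python3 asc.py 2;python3 -c "
from h import *
print(shift([408.5,302.8,200]))"
```

```text
t 30.38 tcp [630.9  10.9 304. ] az 0.091 F [-0.1 -0.7 -0. ] grip 85.0 0.0
0 [323. 116.] 26 [323.  129.3] 52 [323.  143.9] 78 [323. 160.] 104 [323.  177.8] 
 95 +=------=@@@@@@@@@@@@@@@@@@@@@@@@@@*+++++++++
 99 =--------%@@@@@@@@@@@@@@@@@@@@@@@@@*+++++++++
103 ---------%@@@@@@@@@@@@@@@@@@@@@@@@@++++++++++
107 ---------%@@@@@@@@@@@@@@@@@@@@@@@@@++++++++++
111 ---------*##@@@@@@@@@@@@@@@@@@@@@@@++++++++++
115 +=-------=#@@@@@@@@@@@@%%@@@@@@@@@%++++++++++
119 =--------=#@@@@@@@@@@@%%##%@@@@@@@%++++++++++
123 ---------=#@@@@@@@@@@@@@@%%@@@@@@@#++++++++++
127 ---------=#@@@@@@@@@@@@@@@@@@@@@@@#++++++++++
131 ----------*#%%@@@@@@@@@@@@@@@@@@@@*++++++++++
135 ----------*#%%@@@@@@@@@@@@@@@@@@@@*++++++++++
139 ----------+%%@@@@@@@@@@@@@@@@@@@@%+++++++++++
143 ----------*%%@@@@@@@@@@@@@@@@@@@@@+++++++++++
147 ----------*%@@@@@@@@@@@@@@@@@@@@@@+++++++++++
151 ----------#@@@@@@@@@@%@@@@@@@@@@@@*++++++++++
155 ----------@@@@@@@@@@@@@%%%%@@@@@@@#++++++++++
159 ----------@@@@@@@@@@@@@@@%%@@@@@@@*++++++++++
163 ----------#@@@@@@@@@@@@@@@@@@@@@@@*++++++++++
167 ---------=%%@@@@@@@@@@@@@@@@@@@@@@*+++++
[... 301 characters left out ...]
+++=
195 --+#%@@%+%%@@@@@@@@@@@@%%%%%%%%%@@@*+@@@@%++=
199 --=#@@@++%%@@@@@@@@@@@@%%%%%%%%%%@@#=%@@@+++-
203 =+++++++*@@@@@@@@@@@@@@%%%%%%%%@@@@%++++++++-
207 .........+@@@@@@@@@@@@@%%%%%@@@@@@+..........
211 ............+@@@@@@@@@@%%@@@@@@+.............
215 ...............=@@@@@@@@@@@@+................
219 ..................-%#-:#@-...................
223 .............................................
227 .............................................
231 .............................................
235 .............................................
239 .............................................
x0 279 pred bore [323.  143.9] [323. 124.] [323. 162.]
[-19.4324175  -31.07544745  10.16323523]
```

```bash
python3 -c "
from h import *
im,c=grab('wrist'); s,cs=grab('side'); t,ct=grab('top')
a=cv2.resize(im[75:225,265:385,::-1],None,fx=3.6,fy=3.6,interpolation=cv2.INTER_CUBIC)
a=np.clip((a.astype(float)/255)**3*255,0,255).astype(np.uint8)
b=cv2.resize(s[165:245,250:330,::-1],(368,368),interpolation=cv2.INTER_CUBIC)
b=np.pad(b,((0,a.shape[0]-368),(0,0),(0,0))); o=np.hstack([a,b]); print(o.shape); cv2.imwrite('pics/z1.png',o)"
```

```text
(540, 800, 3)
```

View pics/z1.png

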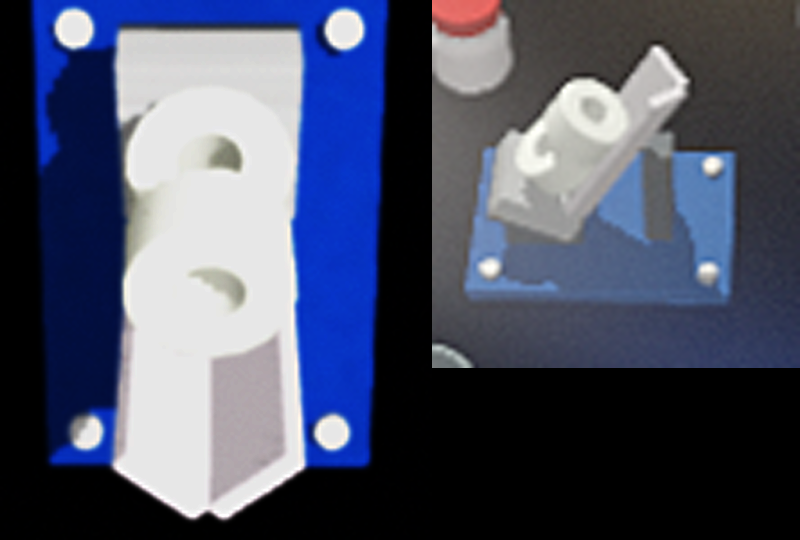

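```bash
python3 -c "
from h import *
T=trough(0,58)+[4,0,-30]; print(T,shift(T))"
```

```text
[651.72421672  12.50612225  74.89978859] [ 2.30679731  0.06583992 22.49985003]
```

{"name": "play_rows", "arguments": {"rows": [[2.3,0.05,5,0,0.8],[2.3,0.05,11,0,0.8],[2.3,0.05,17,0,0.8],[2.3,0.05,21,0,0.8],[2.3,0.05,22.5,0,0.8],[2.3,0.05,22.5,0,0.8],[2.3,0.05,22.5,0,0.4],[2.3,0.05,22.5,0,0.2],[2.3,0.05,22.5,0,0.1],[2.3,0.05,22.5,0,0],[2.3,0.05,22.5,0,-0.2],[2.3,0.05,22.5,0,-0.2]], "newtons": 30}}

```text
time: 32.08
tool_pos: [653.3, 12.9, 76.8]
ee_rot: [0.999, 0.045, 0.001, -0.0]
wrist_force: [0.2, 4.1, 5.9]
grip_width: 0.537
finger_force: 32.4
```

{"name": "play_rows", "arguments": {"rows": [[0,0,-2,0,-0.2],[0,0,-5,0,-0.2],[0,0,-10,0,-0.2],[0,0,-16,0,-0.2],[0,0,-22,0,-0.2],[0,0,-24,0,-0.2],[0,0,-24,0,-0.2]]}}

```text
time: 32.95
tool_pos: [653.3, 12.4, 317.8]
ee_rot: [0.999, 0.045, 0.001, 0.0]
wrist_force: [0.5, 0.2, -0.5]
grip_width: 0.537
finger_force: 31.7
```

```bash
python3 -c "
from h import *
st(); im,c=grab('wrist'); np.save('i2.npy',im); g=cv2.cvtColor(im,cv2.COLOR_RGB2GRAY)
for r in range(70,190,4): print('%3d '%r+''.join(' .:-=+*#%@'[min(9,int((k/255)**3*10))] for k in g[r,279:371:2]))
print()
for r in range(200,350,7): print('%3d '%r+''.join(' .:-=+*#%@'[min(9,int((k/255)**2*10))] for k in g[r,230:420:3]))
for z in (0,26): print(proj(c,trough(0,z)))"
```

```text
t 32.95 tcp [653.3  12.4 317.8] az 0.091 F [ 0.5  0.2 -0.5] grip 45.6 31.7
 70                                               
 74                                               
 78                                               
 82                                               
 86                                               
 90                                               
 94                                               
 98   -##-.                              .=#*:    
102  :%%%%*                              +%%%%-   
106   =%%*.  .+*******+**************+.  .#%%*.   
110          .************************.           
114          :************************:           
118          .************************:           
122          .*******#%%@@@@%%#*******.           
126           **++*@@@@@@@@@@@@@@%**#*.           
130           ::=@@@@@@@@@@@@@@@@@@#*+.           
134           .=@@@@@@@%#*+=+%@@@@@@#+            
138           .%@@@@@%###*--::%@@@@@@+            
142           .%@@@@@%#*+:::::%@@@@@@=            
146           .=@@@@@@%-::::=@@@@@@@#-            
150  
[... 1379 characters left out ...]
@++++++==      ::---   
291  -====.     .=++++***************************+++==.      -:::-  
298     -%-     -++*****+++*++++*++++++++++++++*****+=-     .=-     
305             =**++++*++++++++*******+++%@@%+++++++*+             
312             -+++*++++++==+++*******+++==+++++++++++             
319              -+++++++++*++********+++++**++++++++-              
326                 -++++++*+++******+++++++++++++-:.               
333                       .-=++++*@@@@%+==-=-:.   :::               
340                       :+*****+=:        :::::::.                
347                      =**+=::***=                                
[322.53005949 134.14674771]
[322.51552014 147.63859864]
```

```bash
cat > ring.py <<'E'
from h import *
import sys
def inplane(c,u,v,z):
    """pixel -> trough x,y on the plane trough z"""
    o,d=ray(c,u,v); O=trough(0,0); ex=trough(1,0)-O; ez=trough(0,1)-O; ey=trough(0,0,1)-O
    P=o+d*((O+z*ez-o)@ez)/(d@ez)-O; return P@ex,P@ey
def ring(im,c,z,th=228,color=None):
    g=cv2.cvtColor(im,cv2.COLOR_RGB2GRAY); m=((g>th)*255).astype(np.uint8)
    if color is not None: m=cv2.inRange(cv2.cvtColor(im,cv2.COLOR_RGB2HSV),*color)
    u,v=proj(c,trough(0,z)).astype(int); k=np.zeros_like(m); k[v-45:v+45,u-40:u+40]=m[v-45:v+45,u-40:u+40]
    k=cv2.morphologyEx(k,cv2.MORPH_OPEN,np.ones((5,5),np.uint8))
    for cn in cv2.findContours(k,cv2.RETR_EXTERNAL,cv2.CHAIN_APPROX_NONE)[0]:
        if cv2.contourArea(cn)<300: continue
        P=np.array([inplane(c,*p,z) for p in cn[:,0]],np.float32); (a,b),r=cv2.minEnclosingCircle(P); e=cv2.fitEllipse(P)
        print('th',th,'bbox',cv2.boundingRect(cn),'x,y',round(a,1),round(b,1),'r',round(r,1),'ell',np.round(e[0],1),np.round(e[1],1))
if __name__=='__main__':
    im=np.load('i2.npy'); c=cam('wrist')
    for th in(215,222,228,234,240): ring(im,c,26,th)
E
python3 ring.py
```

```text
th 215 bbox (299, 106, 47, 85) x,y -8.1 2.2 r 65.1 ell [4.6 2.5] [ 51.4 132.8]
th 222 bbox (303, 164, 20, 27) x,y -47.7 13.6 r 23.8 ell [-49.   13.1] [26.1 47.9]
th 222 bbox (301, 120, 44, 46) x,y 4.4 -2.0 r 32.4 ell [ 6.2 -1.6] [49.7 61.7]
th 228 bbox (303, 164, 20, 27) x,y -47.7 13.6 r 23.8 ell [-49.5  13.2] [25.7 47.7]
th 228 bbox (301, 121, 44, 42) x,y 5.9 -3.1 r 30.5 ell [ 6.4 -0.6] [48.  57.9]
th 234 bbox (303, 165, 19, 26) x,y -48.7 13.6 r 22.9 ell [-50.3  13.1] [24.7 46.7]
th 234 bbox (301, 121, 43, 40) x,y 7.6 0.1 r 27.3 ell [7.5 0.4] [47.4 53.9]
th 240 bbox (304, 166, 18, 25) x,y -49.2 13.6 r 21.9 ell [-50.2  13.1] [23.2 45.1]
th 240 bbox (302, 121, 42, 39) x,y 7.8 0.3 r 26.7 ell [7.7 0.4] [46.6 52.7]
```

{"name": "play_rows", "arguments": {"rows": [[0,0,6,0,-0.2],[0,0,12,0,-0.2],[0,0,18,0,-0.2],[0,0,22.5,0,-0.2],[0,0,23.9,0,-0.2],[0,0,23.9,0,-0.2]], "newtons": 60}}

```text
time: 33.75
tool_pos: [652.8, 13.5, 76.0]
ee_rot: [0.999, 0.045, -0.0, -0.001]
wrist_force: [4.0, 6.7, 4.9]
grip_width: 0.526
finger_force: 64.8
```

{"name": "play_rows", "arguments": {"rows": [[0.15,0,0.25,0,-0.3],[0.25,0,0.5,0,-0.3],[0.4,0,0.75,0,-0.3],[0.4,0,0.75,0,-0.3]]}}

```text
time: 34.25
tool_pos: [654.2, 13.8, 73.0]
ee_rot: [0.999, 0.046, -0.002, -0.0]
wrist_force: [-32.7, 6.6, 74.8]
grip_width: 0.532
finger_force: 72.4
```

{"name": "play_rows", "arguments": {"rows": [[-0.2,0,-1,0,-0.3],[-0.2,0,-4,0,-0.3],[-0.2,0,-8,0,-0.3],[3.8,-0.1,-8,0,-0.3],[7.8,-0.1,-8,0,-0.3],[7.8,-0.1,-6,0,-0.3],[7.8,-0.1,-6,0,-0.3]], "newtons": 40}}

```text
time: 35.12
tool_pos: [732.5, 21.0, 126.7]
ee_rot: [0.999, 0.045, -0.003, -0.0]
wrist_force: [-1.4, 0.0, -0.0]
grip_width: 0.529
finger_force: 64.4
```

```bash
cat > hz.py <<'E'
from h import *
import sys
s=status.read_state(); e=np.array([np.cos(PSI),np.sin(PSI)]); d=np.array(s['tool_pos'])[:2]-trough(0,0)[:2]
st(); print('h %.1f lat %.1f'%(d@e,d@[-e[1],e[0]]))
if len(sys.argv)>2: print('shift',shift([*(trough(0,0)[:2]+float(sys.argv[1])*e),float(sys.argv[2])]).round(2))
E
python3 hz.py 58 76
```

```text
t 35.12 tcp [732.5  21.  126.7] az 0.091 F [-1.4  0.  -0. ] grip 45.0 64.4
h 57.4 lat 1.0
shift [0.09 0.1  5.07]
```

{"name": "play_rows", "arguments": {"rows": [[0,0.1,3,0,-0.3],[0,0.1,4.9,0,-0.3],[0,0.1,4.9,0,-0.3],[-0.8,0.1,4.9,0,-0.3],[-1.3,0.1,4.9,0,-0.3],[-1.3,0.1,4.9,0,-0.3]]}}

```text
time: 35.88
tool_pos: [721.4, 18.8, 81.8]
ee_rot: [0.999, 0.045, 0.0, 0.0]
wrist_force: [0.3, 0.1, -0.6]
grip_width: 0.524
finger_force: 64.4
```

{"name": "play_rows", "arguments": {"rows": [[-0.2,0,0,0,-0.3],[-0.4,0,0,0,-0.3],[-0.6,0,0,0,-0.3],[-0.6,0,0,0,-0.3]]}}

```text
time: 36.38
tool_pos: [715.4, 18.3, 80.9]
ee_rot: [0.999, 0.045, -0.0, -0.0]
wrist_force: [0.1, 0.8, 0.3]
grip_width: 0.528
finger_force: 64.4
```

{"name": "play_rows", "arguments": {"rows": [[-0.2,0,0,0,-0.3],[-0.4,0,0,0,-0.3],[-0.6,0,0,0,-0.3],[-0.6,0,0,0,-0.3]]}}

```text
time: 36.88
tool_pos: [709.4, 17.8, 80.9]
ee_rot: [0.999, 0.045, -0.0, -0.0]
wrist_force: [0.6, -0.4, -0.2]
grip_width: 0.526
finger_force: 64.4
```

```bash
python3 hz.py
```

```text
t 36.88 tcp [709.4  17.8  80.9] az 0.091 F [ 0.6 -0.4 -0.2] grip 44.7 64.4
h 34.1 lat -0.3
```

{"name": "play_rows", "arguments": {"rows": [[1,0,0,0,-0.3],[1,0,0.9,0,-0.3],[1,0,0.9,0,-0.3],[0.6,0,0.9,0,-0.3],[0.3,0,0.9,0,-0.3],[0,0,0.9,0,-0.3],[0,0,0.9,0,-0.3]]}}

```text
time: 37.75
tool_pos: [709.4, 17.7, 72.1]
ee_rot: [0.999, 0.045, 0.0, 0.0]
wrist_force: [0.1, -0.9, 0.3]
grip_width: 0.526
finger_force: 64.4
```

{"name": "play_rows", "arguments": {"rows": [[-0.2,0,0,0,-0.3],[-0.4,0,0,0,-0.3],[-0.6,0,0,0,-0.3],[-0.6,0,0,0,-0.3]]}}

```text
time: 38.25
tool_pos: [703.5, 17.2, 71.9]
ee_rot: [0.999, 0.045, -0.0, -0.0]
wrist_force: [0.2, 0.4, -0.9]
grip_width: 0.528
finger_force: 64.4
```

```bash
python3 hz.py
```

```text
t 38.25 tcp [703.5  17.2  71.9] az 0.091 F [ 0.2  0.4 -0.9] grip 44.9 64.4
h 28.2 lat -0.3
```

{"name": "play_rows", "arguments": {"rows": [[-0.2,0,0,0,-0.3],[-0.4,0,0,0,-0.3],[-0.6,0,0,0,-0.3],[-0.6,0,0,0,-0.3]]}}

```text
time: 38.75
tool_pos: [697.5, 16.7, 71.9]
ee_rot: [0.999, 0.045, -0.0, -0.0]
wrist_force: [0.5, -0.4, -1.2]
grip_width: 0.527
finger_force: 64.4
```

{"name": "play_rows", "arguments": {"rows": [[-0.2,0,0,0,-0.3],[-0.4,0,0,0,-0.3],[-0.6,0,0,0,-0.3],[-0.6,0,0,0,-0.3]]}}

```text
time: 39.25
tool_pos: [693.4, 16.1, 72.8]
ee_rot: [0.999, 0.045, 0.002, 0.0]
wrist_force: [6.8, 1.4, 3.2]
grip_width: 0.529
finger_force: 64.7
```

```bash
python3 hz.py; python3 -c "
from h import *
s,cs=grab('side'); g=cv2.cvtColor(s,cv2.COLOR_RGB2GRAY); c=cam('wrist')
for z in(0,26,52,78,122): print(z,proj(cs,trough(0,z)).round(),proj(cs,trough(-34,z)).round())
s=cv2.resize(g[155:225,245:325],None,fx=1.5,fy=1.0)
for r in range(0,70,2): print('%3d '%(r+155)+''.join(' .:-=+*#%@'[int(k)*10//256] for k in s[r]))"
```

```text
t 39.25 tcp [693.4  16.1  72.8] az 0.091 F [6.8 1.4 3.2] grip 45.0 64.7
h 18.0 lat -0.4
0 [274. 202.] [284. 205.]
26 [278. 197.] [288. 200.]
52 [281. 192.] [292. 196.]
78 [285. 187.] [296. 190.]
122 [292. 177.] [303. 182.]
155 :::::----------------------------------:::::::::::::::::::::::::::::::::::::-----=++**+++**+++++++++++++++++++++++**++++
157 ::::::::::::::----------------:::::::::::::::::::::::::::::::::::::::::::::::::::::::::----==+++++++++++++++++++++++++==
159 ::::::::::::::::::::::::::::::::::::::::::::::::::::::::::::::::::::::::::::::::::::::::::::::::::---===++**+++**++++=-:
161 ::::::::::::::::::::::::::::::::::::::::::::::::::::::::::::::::::::::::::::::::::::::::::::::::::::::::::::::----==-:::
163 ::::::::::::::::::::::::::::::::::::::::::::::::::::::::::::::::::::::::::::::::::::::::::::::::::::::::::::::::::::::::
165 :::::-==-::::::::-::::::::::::::::::::::::::::::::::::::::::::::::::::::::::::::::::::::::::::::::::::::::::::::::::::::
167 --::::-=+=--::::::::::::::::::::::::::::::::::::::::::::::::::::::::::::::::::::::::::::::::::::::::::::::::::::::::::::
16
[... 2797 characters left out ...]
+++++++++++=---------==========----------::::-==============-:.............
215 --------------:---::-===========--------====++++++++++=------------::--=====---------::::::-=============-:.............
217 ---------------::::--===========------------------==------------------::--------::---:::::::--==========-::.............
219 -----:-------::::::-===========--------------------------------------:-----:--:::::::::::::::-==========-:..............
221 :-----:::-::--:::::-====+*##*+--------------------------------------::--:::-::--:--::::::::::---------=--:..............
223 -----:::-:::::::::--==+#%@@@#*------------------------------------------:----:::::::::::-::::-+%%@%#*==--:..............
```

{"name": "play_rows", "arguments": {"rows": [[-0.2,0,0,0,-0.3],[-0.4,0,0,0,-0.3],[-0.4,0,0,0,-0.3]]}}

```text
time: 39.67
tool_pos: [691.8, 15.8, 74.1]
ee_rot: [0.999, 0.045, 0.004, 0.0]
wrist_force: [16.0, 2.4, 5.8]
grip_width: 0.528
finger_force: 65.2
```

{"name": "play_rows", "arguments": {"rows": [[-0.2,0,0,0,-0.3],[-0.4,0,0,0,-0.3],[-0.4,0,0,0,-0.3]]}}

```text
time: 40.05
tool_pos: [690.3, 15.6, 75.4]
ee_rot: [0.999, 0.045, 0.007, 0.0]
wrist_force: [24.4, 4.1, 11.0]
grip_width: 0.53
finger_force: 65.6
```

```bash
python3 hz.py
```

```text
t 40.05 tcp [690.3  15.6  75.4] az 0.091 F [24.4  4.1 11. ] grip 45.0 65.6
h 14.9 lat -0.7
```

{"name": "play_rows", "arguments": {"rows": [[0.8,0,0,0,-0.3],[2.5,0,0,0,-0.3],[3,0,-5,0,-0.3],[1,0,-11,0,-0.3],[-2,0,-17,0,-0.3],[-3.5,0,-22,0,-0.3],[-3.5,0,-24,0,-0.3],[-3.5,0,-24,0,-0.3]]}}

```text
time: 41.05
tool_pos: [649.1, 12.1, 313.4]
ee_rot: [0.999, 0.045, 0.001, 0.0]
wrist_force: [0.7, 0.3, -1.4]
grip_width: 0.523
finger_force: 64.4
```

```bash
cat > lk.py <<'E'
from h import *
from ring import ring,inplane
import sys
n=int(sys.argv[1])
st(); im,c=grab('wrist'); np.save('i3.npy',im); g=cv2.cvtColor(im,cv2.COLOR_RGB2GRAY); u,v=proj(c,trough(0,26*n)).astype(int)
for r in range(v-50,v+44,4): print('%3d '%r+''.join(' .:-=+*#%@'[min(9,int((k/255)**3*10))] for k in g[r,u-44:u+46:2]))
print('x0',u-44); 
for z in (0,26,52,78,104): print(z,proj(c,trough(0,z)).round(1),end=' ')
print(); [ring(im,c,26*n,t) for t in (228,234,240)]
E
python3 lk.py 1
```

```text
t 41.05 tcp [649.1  12.1 313.4] az 0.091 F [ 0.7  0.3 -1.4] grip 44.4 64.4
 94   .-+-.                               .:+-.  
 98   %%%%#.                              #%%%%. 
102   =%%%+   -***********************=.  -%%%*. 
106           =***********************+.         
110           *************************. .    . .
114           *************************.  .. .   
118           +***********************+.   .  .. 
122           =###++#%@@@@@@@@@%%#####+.      .  
126           :+==@@@@@@@@@@@@@@@@@%*#+    ..  . 
130           .:*@@@@@@@%%%%#%@@@@@@%#-     .    
134            -@@@@@@%%%%%#*=-%@@@@@#-          
138            -@@@@@@%%%%#=--*@@@@@@%:    .   . 
142            :+@@@@@@%%%#%%@@@@@@@%*. .    .   
146            ::-%@@@@@@@@@@@@@@@@%%*.   . .    
150            .:-==*%%@@@@@@@@@%%%%#-. .  .     
154             --==+**##%%%%%%%%%%%%:  .  .     
158            .====+**##%%%%%%%%%%#%-    .      
162            .=%%*+*###%%%%%%%%*=#%= ...       
166            .=%%%%%+=#%#+++=====*%+  ......   
170            :=%%%%%%%%%#========*%#    ...... 
174            -+%%%%%%%%%#========+%#.  . .     
178            -+%%%%%%%%%#========+%%. ...      
182            =*%%%%%%%%%#=========%%.   ...  . 
186           .=#%%%%%%%%%#=========%%:          
x0 278
0 [322.7 131. ] 26 [322.7 144.5] 52 [322.7 159.3] 78 [322.7 175.6] 104 [322.7 193.5] 
th 228 bbox (302, 119, 43, 70) x,y -17.8 8.0 r 52.8 ell [-10.8   2.1] [ 46.7 107.2]
th 234 bbox (303, 163, 19, 26) x,y -48.1 13.4 r 22.8 ell [-50.1  13.3] [24.9 45.2]
th 234 bbox (302, 120, 43, 46) x,y 1.3 0.2 r 31.7 ell [ 4.1 -1.9] [44.6 63.2]
th 240 bbox (304, 166, 18, 23) x,y -50.4 12.8 r 20.5 ell [-50.9  12.6] [24.2 41.4]
th 240 bbox (302, 120, 42, 45) x,y 1.8 -0.1 r 31.0 ell [ 5.5 -1.6] [43.1 60.5]
```

{"name": "play_rows", "arguments": {"rows": [[-2.3,-4.7,0,0,-0.3],[-4.6,-9.4,0,0,-0.3],[-6.9,-14,3,0,-0.3],[-9.2,-18.7,6,0,-0.3],[-9.2,-18.7,12,0,-0.3],[-9.2,-18.7,18,0,-0.3],[-9.2,-18.7,24,0,-0.3],[-9.2,-18.7,29,0,-0.3],[-9.2,-18.7,31,0,-0.3],[-9.2,-18.7,31.3,0,-0.3],[-9.2,-18.7,31.3,0,0.2],[-9.2,-18.7,31.3,0,0.5],[-9.2,-18.7,31.3,0,0.8],[-9.2,-18.7,26,0,1],[-9.2,-18.7,20,0,1],[-9.2,-18.7,14,0,1],[-7,-14,10,0,1],[-4,-9,8,0,1],[-1,-4,8,0,0.8],[1.8,0,8,0,0.7]]}}

```text
time: 43.6
tool_pos: [667.9, 11.7, 233.0]
ee_rot: [0.999, 0.045, 0.001, 0.0]
wrist_force: [0.4, 0.0, -0.4]
grip_width: 0.849
finger_force: 0.0
```

```bash
python3 hz.py -8 46; python3 lk.py 1; python3 sl.py q3.png
```

```text
t 43.6 tcp [667.9  11.7 233. ] az 0.09 F [ 0.4  0.  -0.4] grip 72.2 0.0
h -7.8 lat -2.6
shift [-0.05 -0.26 18.7 ]
t 43.6 tcp [667.9  11.7 233. ] az 0.09 F [ 0.4  0.  -0.4] grip 72.2 0.0
127        -#############################:...  ..
131        +#############################:.......
135        ##############################=.......
139        ################%######%###%%%=.......
143        +#############################-.......
147        =###########%%%%%%%%##########:.......
151        -%%%#==%@@@@@@@@@@@@@@@%%%%%%#........
155        .---+@@@@@@@@@@@@@@@@@@@@@%%%#........
159         :-%@@@@@@@@@@@@%%@@@@@@@@@%%*........
163         :#@@@@@@@@%%@%%%#++%@@@@@@@%*........
167         :@@@@@@@@%%@%%%*++==@@@@@@@@+........
171         .%@@@@@@@%%@%*+++==%@@@@@@@%-........
175         .=@@@@@@@@@%+==+#@@@@@@@@@@%:........
179          -+%@@@@@@@@@@@@@@@@@@@@@@%#:........
183          .-=*@@@@@@@@@@@@@@@@@@@%%%..........
187          .==++*#%@@@@@@@@@@@@@@%%%%-.........
191          :==++*##%%%%%%%%%%@@@%%%%@=.........
195          -*#++*##%%%%%%%%%%@@%%%#%@+.........
199          +*%%%+*#%%%%%%%%%%@@%#++%@#.........
203          +*%%%%%%%%%%%%%%#**+++++%@%.........
207         .+#%%%%%%%%%%%#++++++++++%@%.........
211         :+#%%%%%%%%%%%#++++++++++#%%.........
215         :+%%%%%%%%%%%%#++++++++++#%@:........
219         =+%%%%%%%%%%%%#++++++++++#%@-........
x0 276
0 [320.6 159.5] 26 [320.4 177.5] 52 [320.3 197.6] 78 [320.1 220.2] 104 [320.  245.7] 
th 228 bbox (290, 132, 59, 90) x,y -5.4 1.4 r 61.1 ell [3.2 1.7] [ 52.6 123.6]
th 234 bbox (294, 145, 54, 77) x,y -13.6 1.4 r 53.7 ell [-6.7  1.4] [ 48.1 104.2]
th 240 bbox (294, 147, 53, 75) x,y -13.7 8.7 r 50.8 ell [-7.8  2.2] [ 47.9 100.1]
t 43.7 tcp [669.1   9.8 232. ] az 0.087 F [ 0.1 -0.2  0.3] grip 72.4 0.0
white (132, 230, 51, 32) [553.2 191.9] [39.3 59.8]
white (426, 57, 50, 62) [ 756.4 -114.8] [60.  46.8]
cap (277, 321, 41, 24) [448.1  20.9] [34.2 51. ]
```

{"name": "play_rows", "arguments": {"rows": [[0,-0.3,3,0,0.7],[0,-0.3,8,0,0.7],[0,-0.3,10,0,0.7],[0,-0.3,10,0,0.7]]}}

```text
time: 44.2
tool_pos: [665.4, 17.2, 130.9]
ee_rot: [0.999, 0.045, -0.001, -0.0]
wrist_force: [-0.2, 0.7, 0.3]
grip_width: 0.85
finger_force: 0.0
```

```bash
python3 hz.py -8 47
```

```text
t 44.2 tcp [665.4  17.2 130.9] az 0.091 F [-0.2  0.7  0.3] grip 72.3 0.0
h -9.8 lat 3.1
shift [0.2  0.32 8.39]
```

Next: grip the tipped sleeve and lift it out.

{"name": "play_rows", "arguments": {"rows": [[0.2,0.3,3,0,0.7],[0.2,0.3,6,0,0.7],[0.2,0.3,8,0,0.7],[0.2,0.3,8.4,0,0.7],[0.2,0.3,8.4,0,0.4],[0.2,0.3,8.4,0,0.2],[0.2,0.3,8.4,0,0.1],[0.2,0.3,8.4,0,0],[0.2,0.3,8.4,0,-0.2],[0.2,0.3,8.4,0,-0.2],[0.2,0.3,8.4,0,-0.2]], "newtons": 40}}

```text
time: 45.58
tool_pos: [669.2, 14.1, 48.4]
ee_rot: [0.999, 0.045, 0.001, 0.0]
wrist_force: [0.2, 0.1, 5.9]
grip_width: 0.535
finger_force: 43.2
```

{"name": "play_rows", "arguments": {"rows": [[0.2,0,-1,0,-0.2],[0.6,0,-4,0,-0.2],[0.6,0,-10,0,-0.2],[0.6,0,-16,0,-0.2],[0.6,0,-22,0,-0.2],[0.6,0,-25,0,-0.2],[0.6,0,-25,0,-0.2]]}}

```text
time: 46.45
tool_pos: [675.7, 14.5, 301.2]
ee_rot: [0.999, 0.045, 0.002, 0.0]
wrist_force: [-0.6, 0.4, -1.3]
grip_width: 0.532
finger_force: 42.5
```

```bash
python3 hz.py -8 47; python3 -c "
from h import *
im,c=grab('wrist'); g=cv2.cvtColor(im,cv2.COLOR_RGB2GRAY)
for r in range(90,350,6): print('%3d '%r+''.join(' .:-=+*#%@'[min(9,int((k/255)**2*10))] for k in g[r,230:420:3]))"
```

```text
t 46.45 tcp [675.7  14.5 301.2] az 0.091 F [-0.6  0.4 -1.3] grip 45.3 42.5
h 0.3 lat -0.5
shift [-0.95 -0.07 25.42]
 90                                                                :
 96                                                                :
102                                                                :
108                                                                 
114                ................................                 
120                ..=%%+.....................%%#..                 
126                ...##:..================:..#%=..                 
132                 ..    .*+*++++++++++++*-.......                 
138                 .     .****************=.......                 
144                       .****************-.......                 
150                 .      ******=:.=******:.......                 
156                 ..     ********+::*****:.......                 
162                 ...    +******%#*******........                 
168                 ...    ==#%********+=%*........                 
174               
[... 1336 characters left out ...]
++++++++++=      .::::   
294   .=##+       =+++++++++++++++++++++++++++++++++=.      .--:    
300      #*       .=++++++++++++++++++++++%%+++++++=:       .-.     
306                .-+++++++++++++++++++++*@@+++++--                
312                 .--=+++++++++++++++++++#@%+==-:                 
318                   ---==++++++++++++++++*@+==-.                  
324                    .-=========++++=========-                    
330                      .-=================-.                      
336                          .:-=======-:.        .                 
342                                          ....::.                
348                         ..::.          ..:.  ....
```

{"name": "play_rows", "arguments": {"rows": [[-4.5,0,2,0,-0.2],[-9.5,0,4,0,-0.2],[-9.5,0,9,0,-0.2],[-9.5,0,14,0,-0.2],[-9.5,0,16,0,-0.1],[-9.5,0,16,0,0],[-9.3,0,16.5,0,0],[-9,0,17,0,0],[-8.8,0,17.4,0,0],[-8.8,0,17.4,0,0]], "newtons": 20}}

```text
time: 47.75
tool_pos: [584.6, 6.7, 125.0]
ee_rot: [0.999, 0.045, -0.002, -0.0]
wrist_force: [-24.0, 0.8, 39.2]
grip_width: 0.53
finger_force: 48.3
```

```bash
python3 hz.py -86 124
```

```text
t 47.75 tcp [584.6   6.7 125. ] az 0.091 F [-24.    0.8  39.2] grip 45.1 48.3
h -91.2 lat -0.2
shift [ 0.52 -0.02  0.1 ]
```

{"name": "play_rows", "arguments": {"rows": [[-0.8,0,-1.2,0,0],[-0.8,0,-4,0,0],[-0.8,0,-10,0,0],[1,0,-13,0,0],[1,0,-13,0,0]]}}

```text
time: 48.38
tool_pos: [598.9, 7.4, 256.1]
ee_rot: [0.999, 0.045, 0.002, 0.0]
wrist_force: [0.0, -1.0, -1.4]
grip_width: 0.529
finger_force: 45.0
```

```bash
cat > hand.py <<'E'
from h import *
im,c=grab('wrist'); g=cv2.cvtColor(im,cv2.COLOR_RGB2GRAY)
for r in range(210,350,6): print('%3d '%r+''.join(' .:-=+*#%@'[min(9,int((k/255)**2*10))] for k in g[r,230:420:3]))
E
python3 hz.py 0 104; python3 hand.py
```

```text
t 48.38 tcp [598.9   7.4 256.1] az 0.091 F [ 0.  -1.  -1.4] grip 45.0 45.0
h -76.9 lat -0.7
shift [ 7.62 -0.07 15.24]
210                                                                 
216                                                                 
222                                                                 
228                                                                 
234                                                                 
240 .                                                               
246 :                                                               
252 :.     -===.          .=#@@@@@@@@@@@@@%+.          .===-        
258 ::    -===-        .%@@@@@@@@@@@@@@@#******.        :===-       
264 :.   :===-      .#@@#%@@@@@@@@@@@@@%*********+       -===-      
270     .====      :#####*******#########**********-      ====:     
276    .====.     +*********###***#########**********.    .====:    
282   .====-     *****************###******#**********     :====.   
288   =====     .*********#+++***@@@#*****++#*****#***:     :----.  
294   .=@@#.    -**********=++****###*****+=**********+    .:==-    
300     .=#.    ***********=++***********++=***********     :=.     
306             ************++*=.      -*++%@#*********             
312             +************+           =**@@#******#*             
318             :#***************+=-=+*******@@#****##+             
324              +*#**************************@@#**##+-:            
330              -+*##*************************%@##*++::            
336               ++*###***********************###**+-.             
342               =++***###*****************###****++               
348               .++******########*#*#######*****++
```

{"name": "play_rows", "arguments": {"rows": [[4.9,0,2,0,0],[4.9,-0.1,7,0,0],[4.9,-0.1,12,0,0],[4.9,-0.1,14.6,0,0],[4.9,-0.1,14.6,0,0.02],[4.4,-0.1,14.9,0,0.02],[3.9,-0.1,15.2,0,0.02],[3.5,-0.1,15.4,0,0.02],[3.2,-0.1,15.6,0,0.02],[3.2,-0.1,15.6,0,0.02]]}}

```text
time: 49.68
tool_pos: [642.0, 12.4, 105.0]
ee_rot: [0.999, 0.045, 0.014, 0.0]
wrist_force: [48.7, 14.4, 27.9]
grip_width: 0.531
finger_force: 48.2
```

```bash
python3 hz.py -41 102
```

```text
t 49.67 tcp [642.   12.4 105. ] az 0.09 F [48.7 14.4 27.9] grip 45.2 48.2
h -33.6 lat 0.4
shift [-0.75  0.04  0.28]
```

{"name": "play_rows", "arguments": {"rows": [[0.3,0,-0.15,0,0.02],[0.6,0,-0.3,0,0.04],[0.6,0,-0.3,0,0.06],[0.6,0,-0.3,0,0.08],[0.6,0,-0.3,0,0.1],[0.6,0,-0.3,0,0.12],[0.6,0,-0.3,0,0.16],[0.6,0,-0.3,0,0.25],[0.6,0,-0.3,0,0.5],[0.6,0,-0.3,0,1],[0.6,0,-6,0,1],[0.6,0,-12,0,1],[0.6,0,-18,0,1],[0.6,0,-20,0,1],[0.6,0,-20,0,1]], "newtons": 20}}

```text
time: 51.55
tool_pos: [635.5, 11.9, 299.4]
ee_rot: [0.999, 0.045, 0.002, 0.0]
wrist_force: [0.2, 1.1, -0.1]
grip_width: 0.999
finger_force: 0.0
```

```bash
python3 hz.py; python3 lk.py 1
```

```text
t 51.55 tcp [635.5  11.9 299.4] az 0.091 F [ 0.2  1.1 -0.1] grip 84.9 0.0
h -40.1 lat 0.5
t 51.55 tcp [635.5  11.9 299.4] az 0.091 F [ 0.2  1.1 -0.1] grip 84.9 0.0
 83 .:%%#-.................................-%%#..
 87 .%@@@@-.............................. :@@@@@.
 91 .=@@@%...-#########################:. .@@@@+.
 95 ..       =%##################%#####=... .....
 99 ..       +%%%%%%%%%%%%%%%%%%%%%%%%%*.........
103          =%%%%%%%%%%%%%%%%%%%%%%%%%=.........
107          -%%%%%%%%%%%%%%%%%%%%%%%%%-.........
111          :%%%%%%%%%%%%%%%%%%%%%%%%%-.........
115          .%%%#%%@@@@@@@@@@@@@%%%%%%:.........
119 .        .+-%@@@@@@@@@@@@@@@@@@@%%#:.........
123 ..        -#@@@@@@@@@@@@%#+%@@@@@%#..........
127 .         :#@@@@@@@@@@@#**%@@@@@@@#..........
131           :-*@@@@@@@@@@@@@@@@@@@@%*..........
135           .-+*#%@@@@@@@@@@@@@@@@@%+..........
139           .-+*#%%%%@@@@@@@@@@@@@@%=..........
143            :+*#%%%%@@@@@@@@@@@@@@*...........
147            -+*#%%%%@@@@@@@@@@@@@@%...........
151            =#%*%%%%@@@@@@@@@@@@#@@...........
155            +#@@%#*%%%@@@@@@%****@@:..........
159           .+%@@@@@@@@@%*******+*%@:..........
163           .+%@@@@@@@@@%*********%@-..........
167           :*%@@@@@@@@@%*********%@+..........
171           -*%@@@@@@@@@%*********%@*..........
175           =*%@@@@@@@@@%*******++%@%..........
x0 279
0 [323.6 120.3] 26 [323.6 133.9] 52 [323.7 148.9] 78 [323.7 165.4] 104 [323.7 183.7] 
th 228 bbox (298, 90, 51, 88) x,y -5.4 1.6 r 62.0 ell [4.4 1.8] [ 52.9 127.5]
th 234 bbox (298, 91, 51, 87) x,y -5.9 1.5 r 61.5 ell [3.7 2. ] [ 52.9 122.4]
th 240 bbox (302, 111, 45, 67) x,y -17.7 5.0 r 48.9 ell [-10.5   1.8] [46.5 97.6]
```

{"name": "play_rows", "arguments": {"rows": [[3.2,0.05,4,0,0.7],[3.2,0.05,10,0,0.7],[3.2,0.05,16,0,0.7],[3.2,0.05,22,0,0.7],[3.2,0.05,25,0,0.7],[3.2,0.05,25,0,0.7],[3.2,0.05,25,0,0.4],[3.2,0.05,25,0,0.2],[3.2,0.05,25,0,0.1],[3.2,0.05,25,0,0],[3.2,0.05,25,0,0],[3.2,0.05,25,0,0],[3.4,0.05,24,0,0],[3.8,0.05,21,0,0],[3.8,0.05,15,0,0],[3.8,0.05,9,0,0],[-1,0.05,5,0,0],[-5,0.05,5,0,0],[-5,0.05,5,0,0]], "newtons": 20}}

```text
time: 53.98
tool_pos: [582.8, 6.9, 249.4]
ee_rot: [0.999, 0.045, 0.0, 0.0]
wrist_force: [-0.5, 0.3, -0.8]
grip_width: 0.537
finger_force: 21.5
```

```bash
python3 hz.py -95 140; python3 hand.py
```

```text
t 53.98 tcp [582.8   6.9 249.4] az 0.091 F [-0.5  0.3 -0.8] grip 45.7 21.5
h -93.0 lat 0.2
shift [-2.100e-01  1.000e-02  1.094e+01]
210                                                                 
216                            ....::::                             
222                      .=#%%%%%%%%%%%%%%%%*                       
228                    +%%%%%%%%%%%%%%%%%%%%%%%#.                   
234 .               .%%%%%%%%%%%%%%%%%%%%%%%%%%%%%:                 
240 .              +%%%%%%%%%%@@@@@@@@@@@%%%%%%%%%%%                
246 ..            %%%%%%%%%%@@@@@@@@%%%#*#%%%%%%%%###.              
252 ..     ----  +%%%%%%%%%@%%@@@@@@%##*+==#%%%%###+*+  ----        
258 ...   :---.  %%%%%%%%%%#%%@@@%#+++====-=%###++++++   ---:       
264 .    :---:  .%%%%%%%%%%#=====+++++====-=##++++++++.  .---:      
270     :---:   .%%%%%%%%%%+======---=====+*++++++++++.   :---:     
276    .----     *%%%++++++++=-::::     -=+++++++++++=     ----:    
282   .----.     :+++++++++++++++++=+++++++++++++++++-      ----:   
288  .----:       ==+++++++++++++++++++++++++++++++==       .::::.  
294   :###:       -==+++++++++++++++++++++++++++++==-        ---.   
300     :-.       .====+++++++++++++++++++++*@%+====:       .-:     
306                -======+++++++++++++++++%@@+====-::              
312                 ========+++++++++++++++@@*====-.:::             
318                  :=======++++++++++++=+%*====-   .:             
324                    ======+++++++++=++=======:   .:::            
330                     .=+===++=++++++======..:::::::.             
336                     +**+-===++++++==-:.                         
342                    .***--::.+**+                                
348                     -****++****
```

{"name": "play_rows", "arguments": {"rows": [[-0.2,0,5,0,0],[-0.2,0,10,0,0],[-0.2,0,11,0,0],[0.1,0,11.5,0,0],[0.3,0,12,0,0],[0.5,0,12.4,0,0],[0.7,0,12.7,0,0],[0.7,0,12.7,0,0]]}}

```text
time: 55.02
tool_pos: [594.4, 7.9, 123.8]
ee_rot: [0.999, 0.045, 0.002, -0.0]
wrist_force: [-7.0, 3.6, 36.6]
grip_width: 0.54
finger_force: 36.2
```

{"name": "play_rows", "arguments": {"rows": [[-0.7,0,-1.3,0,0],[-0.7,0,-4,0,0],[-0.7,0,-10,0,0],[2.5,0,-13,0,0],[6,0,-13,0,0],[9,0,-13,0,0],[9,0,-13,0,0]]}}

```text
time: 55.9
tool_pos: [683.3, 15.9, 250.7]
ee_rot: [0.999, 0.046, 0.0, -0.0]
wrist_force: [-0.9, -0.7, -0.7]
grip_width: 0.536
finger_force: 29.2
```

```bash
python3 hz.py 0 60; python3 hand.py
```

```text
t 55.9 tcp [683.3  15.9 250.7] az 0.091 F [-0.9 -0.7 -0.7] grip 45.6 29.2
h 8.0 lat 0.2
shift [-0.8   0.02 19.07]
210                       .+%@@@@@@#++++++%%.:.::::.                
216                       .+@@@@@@@#++++++%%.:.:::..                
222                       .+@@@@@@@#++++++#@..:::.::                
228                       :+@@@@@@@#++++++#@::::..:.                
234                       -*@@@@@@@#++++++#@-::.:...                
240                       =*@@@@@@@#++++++*@-::.:::.                
246                  :=%*.+#@@@@@@@#+++++++@+.#@%:..                
252        ----     .:#%-.+#@@@@@@@#+++++++@#.+%#:.     ----        
258       ----.           +%@@@@@@@#+++++++@%           .----       
264      :---:           .++##########+++++++.           :----      
270     :----         -+++++++++++++++++++++++++-         :----     
276    :----       .+++++++++++++++++++++++++++++++:       ----:    
282   .----.     .++++++++++++***********++++++++++++.     .----:   
288  .----:     :++++++++++++++******%#**+++++++++++++-     .----.  
294   :%%%:     +++++++++++==++**********++=+++++++++++.     ==-.   
300     -=.    -++++++++++===++**********++==++++++++++-    .=-     
306            =+++++++++++==++*********+++=*#*+++++++++            
312            =++++++++++++=++*********++=+++##++++++++            
318            :++++++++++++++++========+++++++#%*+++++-            
324            :=++++++++++++++++++++++++++++++++%%++++:            
330             =+++++++++++++++++++++++++++++++++%@@++.            
336             =++++**++++++++++++++++++++++++++**@++=             
342             =++++++***+++++++++++++++++++******+++=             
348             :++++++**************************+++++:
```

{"name": "play_rows", "arguments": {"rows": [[-2.8,-5.4,0,0,0],[-5.6,-10.8,0,0,0],[-8.4,-16.2,0,0,0],[-11.2,-21.6,0,0,0],[-13.9,-26.8,1,0,0],[-13.9,-26.8,7,0,0],[-13.9,-26.8,13,0,0],[-13.9,-26.8,19,0,0],[-13.9,-26.8,23.5,0,0],[-13.9,-26.8,25,0,0],[-13.9,-26.8,25.3,0,0],[-13.9,-26.8,25.3,0,0],[-13.9,-26.8,25.2,0,0.15],[-13.9,-26.8,25.2,0,0.3],[-13.9,-26.8,25.2,0,0.6],[-13.9,-26.8,21,0,0.6],[-13.9,-26.8,16,0,0.6],[-19.5,-26.8,16,0,0],[-19.9,-26.8,17,0,-1],[-19.9,-26.8,17,0,-1]]}}

```text
time: 58.45
tool_pos: [458.9, 264.5, 80.5]
ee_rot: [0.999, 0.046, -0.0, 0.0]
wrist_force: [0.2, 0.5, 1.0]
grip_width: 0.159
finger_force: 0.0
```

{"name": "play_rows", "arguments": {"rows": [[0,0,3,0,-1],[0,0,5.3,0,-1],[0,0,5.3,0,-1],[2,0,5.3,0,-1],[4,0,5.3,0,-1],[5,0,5.3,0,-1],[6,0,5.3,0,-1],[7,0,5.3,0,-1],[7,0,5.3,0,-1],[4,0,0,0,-1],[0,0,-4,0,0],[-3,-2,-10,0,1],[-5,-2,-14,0,1],[-5,-2,-14,0,1],[-5,-2,-14,0,1]]}}

```text
time: 60.32
tool_pos: [407.3, 279.8, 220.5]
ee_rot: [0.999, 0.045, -0.0, 0.0]
wrist_force: [-0.4, -0.4, -0.1]
grip_width: 0.996
finger_force: 0.0
```

```bash
python3 sl.py q5.png; python3 -c "
import cv2
g=cv2.imread('pics/q5.png',0)
for r in range(40,262,6): print('%3d '%r+''.join(' .:-=+*#%@'[min(9,int((k/255)**1.5*10))] for k in g[r,170:560:5]))"
```

```text
t 60.38 tcp [407.2 279.6 220. ] az 0.091 F [ 0.1 -0.4 -0.3] grip 85.3 0.0
white (531, 215, 58, 47) [341.4   7.3] [70.3 51.5]
white (278, 133, 49, 50) [408.9 302.4] [52.  50.6]
white (327, 35, 54, 38) [515.5 260.3] [31.1 50.8]
white (404, 0, 58, 57) [544.6 188.1] [49.  54.1]
white (0, 0, 76, 52) [512.3 562.4] [44.1 77. ]
cap (541, 136, 64, 51) [430.7  18.4] [66.9 51.1]
 40        ------------------------==#@@@@@@@@==-::=+@@@@@@@@@=====               
 46        :-----------------------=*%@@@@@@@@==-:::+*@@@@@@@======               
 52         ----------------------::*%@@@@@@@@+==::::=+@@@@+=======               
 58         ---------------------:::*%@@@@@@@@+===-:::::===========               
 64         :--------------------:::*%@@@@@@@@*====================.              
 70          --------------------:::+##*+=-:=======================.              
 76          --------------------::::::::-=========================:              
 82          :---------------------------=-========================-              
 88           --------------------------=---=-===================
[... 1641 characters left out ...]
                                    
214                  -----------:                                                 
220                  ----:.                                                   .-==
226                                                                          .---=
232                                                                          ---*%
238                                                                          --+%%
244                                                                          --#%#
250                                                                           -#%%
256                                                                            -%%
```

{"name": "play_rows", "arguments": {"rows": [[0.4,-2.2,5,0,0.7],[0.4,-2.2,11,0,0.7],[0.4,-2.2,17,0,0.7],[0.4,-2.2,22,0,0.7],[0.4,-2.2,23.5,0,0.7],[0.4,-2.2,23.5,0,0.7],[0.4,-2.2,23.5,0,0.4],[0.4,-2.2,23.5,0,0.2],[0.4,-2.2,23.5,0,0.1],[0.4,-2.2,23.5,0,0],[0.4,-2.2,23.5,0,-0.1],[0.4,-2.2,23.5,0,-0.1],[0.4,-2.2,20,0,-0.1],[0.4,-2.2,14,0,-0.1],[0.4,-2.2,8,0,-0.1],[0.4,-2.2,2,0,-0.1],[0.4,-2.2,0,0,-0.1]], "newtons": 20}}

```text
time: 62.5
tool_pos: [410.7, 302.9, 225.5]
ee_rot: [0.999, 0.045, 0.003, -0.002]
wrist_force: [-0.8, 1.4, -2.4]
grip_width: 0.558
finger_force: 21.2
```

{"name": "play_rows", "arguments": {"rows": [[3.3,4.4,0,0,-0.1],[6.6,8.9,0,0,-0.1],[9.9,13.3,0,0,-0.1],[13.2,17.8,0,0,-0.1],[16.5,22.2,0,0,-0.1],[19.8,26.7,0,0,-0.1],[23,31,0,0,-0.1],[23,31,0,0,-0.1],[23,31,6,0,-0.1],[23,31,12,0,-0.1],[23,31,12,0,-0.1]]}}

```text
time: 63.88
tool_pos: [663.3, 15.1, 97.9]
ee_rot: [0.999, 0.046, -0.004, -0.001]
wrist_force: [-0.3, 1.2, 0.3]
grip_width: 0.555
finger_force: 21.4
```

```bash
python3 hz.py -8.6 65; python3 hz.py 4.9 36;  python3 hz.py -5.6 30
```

```text
t 63.88 tcp [663.3  15.1  97.9] az 0.091 F [-0.3  1.2  0.3] grip 47.2 21.4
h -12.0 lat 1.2
shift [0.37 0.13 3.28]
t 63.88 tcp [663.3  15.1  97.9] az 0.091 F [-0.3  1.2  0.3] grip 47.2 21.4
h -12.0 lat 1.2
shift [1.74 0.14 6.17]
t 63.88 tcp [663.3  15.1  97.9] az 0.091 F [-0.3  1.2  0.3] grip 47.2 21.4
h -12.0 lat 1.2
shift [0.69 0.13 6.78]
```

{"name": "play_rows", "arguments": {"rows": [[0.6,0.1,2,0,-0.1],[0.8,0.1,4,0,-0.1],[1.1,0.1,5,0,-0.1],[1.4,0.1,5.6,0,-0.1],[1.7,0.1,6.2,0,-0.1],[1.7,0.1,6.2,0,-0.1]]}}

```text
time: 64.62
tool_pos: [683.8, 14.9, 39.4]
ee_rot: [0.999, 0.045, -0.0, 0.0]
wrist_force: [-4.4, -0.3, 5.2]
grip_width: 0.558
finger_force: 25.1
```

{"name": "play_rows", "arguments": {"rows": [[-0.3,0,0.1,0,-0.1],[-0.6,0,0.3,0,-0.1],[-0.9,0,0.4,0,-0.1],[-1.2,0,0.6,0,-0.1],[-1.2,0,0.6,0,-0.1]]}}

```text
time: 65.25
tool_pos: [672.9, 14.3, 33.5]
ee_rot: [0.999, 0.045, 0.001, -0.0]
wrist_force: [2.8, 4.4, 4.2]
grip_width: 0.551
finger_force: 25.3
```

```bash
python3 hz.py; python3 -c "
from h import *
im,c=grab('wrist'); g=cv2.cvtColor(im,cv2.COLOR_RGB2GRAY)
for r in range(150,370,6): print('%3d '%r+''.join(' .:-=+*#%@'[min(9,int((k/255)**2*10))] for k in g[r,230:420:3]))"
```

```text
t 65.25 tcp [672.9  14.3  33.5] az 0.091 F [2.8 4.4 4.2] grip 46.8 25.3
h -2.5 lat -0.4
150 -=+=::::::::::::::::::::::::::::::::::::::::::::::::::::::-==:::
156 @@@@@*:::::::::::::::::::::::::::::::::::::::::::::::::.+@@@@@@:
162 @@@@@@=::::::::::::::::::::::::::::::::::::::::::::::..-@@@@@@@%
168 @@@@@#:::::::::::::::::::::::::::::::::::::::::::::::...@@@@@@@-
174 .-+.......:::::::::::::::::::::::::::::::::::::::::::::...*%*-::
180 :........#########################******************-:::::::::::
186 ........:%%%%%%%%%%%%%%%%%%%%%%%%%%%%%%%%%%%%%%%%%%%#:::::::::::
192 ........#%%%%%%%%%%%%%%%%%%%%%%%%%%%%%%%%%%%%%%%%%%%%:::::::::::
198 ........%%%%%%%%%%%%%%%%%%%%%%%%%%%%%%%%%%%%%%%%%%%%%=::::::::::
204 .......=%%%%%%%%%%%%%%%%%%%%%%%%%%%%%%%%%%%%%%%%%%%%%#::::::::::
210 .......%%%%%%%%%%%%%%%%%%%%%%%%%%%%%%%%%%%%%%%%%%%%%%%::::::::::
216 .......%%%%%%%%%%%%%%%%%%%%%%%%%%%%%%%%%%%%%%%%%%%%%%%-:::::::::
222 .......+%%%%%%%%%%%%%%%%%%%%@@@@@@@@@@%%%%%%%%%%%%%%%#::::::::::
228 ........%%%%%%%%%%%%#%%%@@@@@@@@@@@@@@@@@@@%%%%%%%%%%=::::::::::
234 ........*%%%%%%%**##%%%%@@@@@@@@@@@@@@@@@@
[... 830 characters left out ...]
#######             
312             +###########***########***############:.            
318            .++*#################################*:::            
324            .*+++++*#########################**++*-::.           
330           .-+++++++++++***##########****+++++++++=:::           
336           .=+++++++++++++*@@@@@**+++++++++++++++++:::.          
342          ..++++++++++++*@@@@@@@****+++++++++++++++::::          
348          ..+++++++++++@@@@@@@@@*******++++++++++++-:::.         
354         ..-++++++++++#@@@@@@@@@**********+++++++++#::::        .
360          .=++++++++@@@@@@@@@@@@************+++++++*:::.         
366          :++++++++*@@@@@@@@@@@@**************+++*@@:::
```

{"name": "play_rows", "arguments": {"rows": [[0,0,0,0,0.1],[0,0,0,0,0.13],[0,0,0,0,0.2],[0,0,0,0,0.4],[0,0,0,0,0.8],[0.5,0,-2,0,0.9],[1,0,-8,0,1],[1,0,-14,0,1],[-1,0,-20,0,1],[-3,0,-25,0,1],[-3,0,-26,0,1],[-3,0,-26,0,1]]}}

```text
time: 66.8
tool_pos: [642.1, 11.0, 293.0]
ee_rot: [0.999, 0.045, 0.0, 0.0]
wrist_force: [0.2, 0.5, -0.9]
grip_width: 0.999
finger_force: 0.0
```

```bash
python3 hz.py; python3 lk.py 1; python3 -c "
from h import *
print(shift([470,258,150]),shift([544.6,188.1,0]))"
```

```text
t 66.8 tcp [642.1  11.  293. ] az 0.091 F [ 0.2  0.5 -0.9] grip 84.9 0.0
h -33.5 lat -1.0
t 66.8 tcp [642.1  11.  293. ] az 0.091 F [ 0.2  0.5 -0.9] grip 84.9 0.0
 90 .@@@@#.................................%@@@#.
 94 :@@@@@:..:+====+==-=--=-==========-.. :@@@@@:
 98 ..+%=....+%%%%%%%%%%%%%%%%%%%%%%%%%-.. .%@*..
102 ..       #%%%%%%%%%%%%%%%%%%%%%%%%%+.........
106 .        %%%%%%%%%%%%%%%%%%%%%%%%%%*.........
110          #%%%%%%%%%%@@@@@@@%%%%%%%%=.........
114          *%%%%##%%%@@@@@@@@@@@%%%%%-.........
118          +%%#*#%%%%@@@@@@@@@@@@@%%%-.........
122          =#-+*#%%@@@@@@@@@@@@@@@%%%:.........
126 .        .-=+#@@@@@@@@@@@@@@@@@@%%%:.........
130 ..       .-=%@@@@@@@@@@@@@@@@@@@@%#..........
134           -%@@@@@@@#*****%@@@@@@@%#..........
138           =@@@@@@@@@@%##***@@@@@@%#..........
142           :%@@@@@@@@@@@%#*#@@@@@@%+..........
146           .+@@@@@@@@@@@@@@@@@@@@@%-..........
150            +#%@@@@@@@@@@@@@@@@@%@#...........
154 .         .*%@@@@@@@@@@@@@@@%**#@@...........
158           .*%@@@@@@@@@%********#@@...........
162           :*%@@@@@@@@@%********#@@:..........
166           -*%@@@@@@@@@%*********@@:..........
170           -*@@@@@@@@@@%*********@@-..........
174           =*@@@@@@@@@@%*********%@+..........
178           *#@@@@@@@@@@%*********%@*..........
182          .*#@@@@@@@@@@%*********%@#..........
x0 278
0 [322.3 126.3] 26 [322.3 140.4] 52 [322.3 155.9] 78 [322.2 173. ] 104 [322.2 192.1] 
th 228 bbox (296, 95, 52, 90) x,y -5.7 2.0 r 63.1 ell [2.8 1.9] [ 53.8 130. ]
th 234 bbox (296, 95, 52, 90) x,y -5.7 1.3 r 62.9 ell [3.5 2.1] [ 52.4 128.9]
th 240 bbox (297, 105, 50, 80) x,y -10.6 1.1 r 58.5 ell [-1.9  3.1] [ 50.  115.1]
[-14.85314963 -26.14038822  14.19875144] [ -8.03802142 -18.49981592  29.18832724]
```

{"name": "play_rows", "arguments": {"rows": [[-2,-4.7,2,0,1],[-4,-9.3,4,0,1],[-6,-14,7,0,0.8],[-8,-18.5,10,0,0.5],[-8,-18.5,16,0,0.5],[-8,-18.5,22,0,0.5],[-8,-18.5,28,0,0.5],[-8,-18.5,30.7,0,0.5],[-8,-18.5,30.7,0,0.5],[-8,-18.5,30.7,0,0.2],[-8,-18.5,30.7,0,0.1],[-8,-18.5,30.7,0,0],[-8,-18.5,30.7,0,-0.1],[-8,-18.5,30.7,0,-0.1],[-8,-18.5,27,0,-0.1],[-8,-18.5,21,0,-0.1],[-8,-18.5,15,0,-0.1],[-8,-18.5,9,0,-0.1],[-8,-18.5,8,0,-0.1],[-8,-18.5,8,0,-0.1]], "newtons": 20}}

```text
time: 69.35
tool_pos: [545.5, 188.1, 213.5]
ee_rot: [0.999, 0.045, 0.001, -0.0]
wrist_force: [0.5, -0.3, -0.7]
grip_width: 0.54
finger_force: 21.6
```

{"name": "play_rows", "arguments": {"rows": [[2.3,4.6,0,0,-0.1],[4.6,9.2,0,0,-0.1],[6.9,13.8,0,0,-0.1],[9.2,18.4,0,0,-0.1],[9.2,18.4,0,0,-0.1],[9.3,18.4,5,0,-0.1],[9.4,18.4,9,0,-0.1],[9.5,18.4,11.2,0,-0.1],[9.7,18.4,13.2,0,-0.1],[10,18.4,14.2,0,-0.1],[10.3,18.4,14.8,0,-0.1],[10.6,18.4,15.4,0,-0.1],[10.6,18.4,15.4,0,-0.1],[10.3,18.4,15.5,0,-0.1],[10,18.4,15.7,0,-0.1],[9.7,18.4,15.8,0,-0.1],[9.4,18.4,16,0,-0.1],[9.4,18.4,16,0,-0.1]]}}

```text
time: 71.6
tool_pos: [660.9, 14.2, 55.3]
ee_rot: [0.999, 0.045, 0.005, -0.0]
wrist_force: [15.8, 7.9, 9.1]
grip_width: 0.541
finger_force: 27.2
```

```bash
cat > hd.py <<'E'
from h import *
im,c=grab('wrist'); g=cv2.cvtColor(im,cv2.COLOR_RGB2GRAY)
for r in range(200,350,7): print('%3d '%r+''.join(' .:-=+*#%@'[min(9,int((k/255)**2*10))] for k in g[r,250:405:3]))
E
python3 hz.py; python3 hd.py
```

```text
t 71.6 tcp [660.9  14.2  55.3] az 0.091 F [15.8  7.9  9.1] grip 46.0 27.2
h -14.5 lat 0.6
200 ...  #%%%#+**##%%%%@@@@@@@@@@@@@@@@@@@@@%%%%-:::::::
207 .. ..-%+=++*##%%%%@@@@@@@@@@@@@@@@@@@@@@%%%%::::::::
214 .  ...===+**##%%%@@@@@@@@@@@@@@@@@@@@@@@@%%*::::::::
221 .... .-==+*##%%%@@@@@@@@@@@@@@@@@@@@@@@@@%%-::::::::
228 .......=+*##%@@@@@@%%%%%%@@@@@@@@@@@@@@@@%#:::::::::
235 .  ... =+#@@#####%%%%%@@@@@@@@@@@@@@@@@@@%=:::::::::
242 .......=%#+**###%%%%%@@@@@@@@@@@@@@@@@@@@@::::::::::
249 .----  *++**###%%%%%@@@@@@@@@@@@@@@@@@@@@%-  ----:::
256 ===-   =++**###%%%%@@@@@@@@@@@@@@@@@@@@@@+=   ====::
263 ===   .++**###%%%%%@@@@@@@@@@@@@@@@@@@@@#+=   .==== 
270 ==    -++*###%%%%%@@@@@@@@@@@@@@@@@@@@@%+++.   .====
277 =.    =+**###%%%@@@@@@@@@@@@@@@@@@@@@@@%+++-    :===
284 .    .++*##%@@@@@@@@@@@@###@@@@@@@@@@@@++++=     :==
291      -+*#@@@@@#*###############*#*#######*++.     :-
298 .    +*##########*#*#***##***#***##*#######*-     ==
305     .*######*##***++*****@@#**++*%@@*#######*       
312      *####*##*#*=+++**********++=+##*#*###*#+       
319      =**##*****#*+++**********+++***#*#*#***:       
326      .+******###*#####*##***########*******=:.      
333    .+=++++*******#**#*#*#*##***********+++++:-      
340    @@*++++++++++**********%@@@#***++++++++++@@%     
347   *@%++++++++++++#@@@@@@@******+++++++++++++#@@-
```

{"name": "play_rows", "arguments": {"rows": [[0.2,0,-0.1,0,0.05],[0.3,0,-0.1,0,0.1],[0.3,0,-0.1,0,0.13],[0.3,0,-0.1,0,0.2],[0.3,0,-0.1,0,0.4],[0.3,0,-0.1,0,0.8],[0.8,0,-2,0,0.9],[1,0,-8,0,1],[1,0,-14,0,1],[-1,0,-20,0,1],[-1.4,0,-24,0,1],[-1.4,0,-24,0,1],[-1.4,0,-24,0,1]]}}

```text
time: 73.28
tool_pos: [641.5, 12.1, 292.2]
ee_rot: [0.999, 0.045, -0.0, -0.0]
wrist_force: [-0.1, 0.6, -0.1]
grip_width: 0.997
finger_force: 0.0
```

```bash
python3 hz.py; python3 lk.py 2; python3 -c "
from h import *
print(shift([455,257,150]))"; python3 sl.py q6.png
```

```text
t 73.28 tcp [641.5  12.1 292.2] az 0.091 F [-0.1  0.6 -0.1] grip 84.7 0.0
h -34.0 lat 0.1
t 73.28 tcp [641.5  12.1 292.2] az 0.091 F [-0.1  0.6 -0.1] grip 84.7 0.0
105 .       .%%%%%%%%%%%%%%%%%%%%%%%%%%#.........
109          #%%%%%%%%%%@@@@@@@%%%%%%%%+.........
113          *%%%%##%%%@@@@@@@@@@@%%%%%=.........
117          +%%%*#%%%@@@@@@@@@@@@@@%%%-.........
121          =%=+*#%%@@@@@@@@@@@@@@@%%%-.........
125 ..       .==+#%%%%%@@@@@@@@@@@@@@%%:.........
129 ..       .==**#%%%%@@@@@@@@@@@@@@%%:.........
133           -+**#%%%@@@@@@@@@@@@@@@%#..........
137           -=*#%%@@@@@@@@@@@@@@@@@%#..........
141           -+*%@@@@@@@@@@@@@@@@@@@%*..........
145           :#@@@@@@@@@@@@@@@@@@@@@@=..........
149           -@@@@@@@@%####*#@@@@@@@@:..........
153           *@@@@@@@@@@@%#**+@@@@@@@-..........
157           -@@@@@@@@@@@@@%#*@@@@@@@...........
161           .%@@@@@@@@@@@@@@@@@@@@@@:..........
165           :*%@@@@@@@@@@@@@@@@@@%@@-..........
169           -*@@@%@@@@@@@@@@@@%#**%@=..........
173           +#@@@@@@@@@@%#********%@*..........
177           *#@@@@@@@@@@%*********
[... 214 characters left out ...]
197          -*%@@@@@@@@@@%*********#@@=.........
x0 279
0 [323.4 125.5] 26 [323.4 139.7] 52 [323.4 155.2] 78 [323.4 172.4] 104 [323.4 191.5] 
th 228 bbox (298, 110, 51, 90) x,y -6.3 -0.7 r 63.3 ell [-5.9 -0.1] [ 53.9 140.5]
th 234 bbox (300, 110, 48, 90) x,y -5.6 2.0 r 62.4 ell [-0.6  1.1] [ 46.8 124.9]
th 240 bbox (300, 110, 48, 90) x,y -5.6 2.0 r 62.4 ell [0.6 1.6] [ 43.1 125.8]
[-16.30981035 -26.07510543  14.20003632]
t 73.38 tcp [641.3  12.1 291.4] az 0.091 F [-0.3  0.3 -0.6] grip 84.9 0.0
white (292, 330, 34, 15) [364.6   8.8] [24.4 48.7]
white (100, 216, 46, 33) [507. 268.] [41.1 61.1]
white (421, 32, 43, 56) [ 754.6 -114.7] [61.  46.3]
cap (286, 276, 38, 41) [432.   19.8] [64.4 52.4]
```

{"name": "play_rows", "arguments": {"rows": [[-3.3,-5.2,2,0,0.5],[-6.5,-10.4,5,0,0],[-9.8,-15.6,8,0,-0.5],[-13,-20.8,11,0,-1],[-16.3,-26.1,14,0,-1],[-16.3,-26.1,20,0,-1],[-16.3,-26.1,25,0,-1],[-16.3,-26.1,28.2,0,-1],[-16.3,-26.1,28.2,0,-1],[-14,-26.1,28.2,0,-1],[-12.5,-26.1,28.2,0,-1],[-11,-26.1,28.2,0,-1],[-10,-26.1,28.2,0,-1],[-9.3,-26.1,28.2,0,-1],[-9.3,-26.1,28.2,0,-1],[-11,-26.1,26,0,-1],[-11,-26.1,20,0,0],[-11,-26.1,14,0,1],[-11,-26.1,9,0,1],[-11,-26.1,8,0,1]]}}

```text
time: 75.88
tool_pos: [509.5, 262.6, 216.2]
ee_rot: [0.999, 0.046, 0.002, -0.001]
wrist_force: [0.1, 0.4, -1.2]
grip_width: 0.845
finger_force: 0.0
```

```bash
sleep 1; python3 sl.py q7.png; python3 hz.py; python3 -c "
import cv2
g=cv2.imread('pics/q7.png',0)
for r in range(60,262,7): print('%3d '%r+''.join(' .:-=+*#%@'[min(9,int((k/255)**1.5*10))] for k in g[r,230:450:4]))"
```

```text
t 75.92 tcp [509.1 262.4 215.5] az 0.091 F [ 0.3 -0.5  1.2] grip 78.5 0.0
white (300, 96, 51, 52) [551.7 265. ] [50.5 50.6]
white (0, 85, 68, 79) [517.1 559. ] [66.  87.8]
white (568, 82, 72, 24) [605.4  -8.2] [21.3 72. ]
white (575, 0, 65, 72) [655.3   3.5] [61.8 69.4]
cap (506, 226, 57, 36) [440.2  19.2] [42.4 64.6]
t 75.92 tcp [509.1 262.4 215.5] az 0.091 F [ 0.3 -0.5  1.2] grip 78.5 0.0
h -143.6 lat 261.3
 60 -===============+=++++++++++++++++++++++++++++++++++=  
 67 ===============+==+++++++++++++++++++++++++++++++++++  
 74 ==================+=+++++++++++++++++++++++++++++++++  
 81 =============+==++=+=++++++++++++++++++++++++++++++++. 
 88 =================+++=++++++++++++++++++++++++++++++++: 
 95 ==================+===+++++++++++++++++++++++++++++++- 
102 ==================+=@@@@@@@@+++++++++++++++++++++++++= 
109 =================--@@@@@@@@@@%++++++++++++++++++++++++ 
116 ================-:@@@@+:--@@@@++++++++++++++++++++++++ 
123 ================-:@@@@==--#@@@*+++++++++++++++++++++++.
130 ================:-@@@@@%*%@@@@===++=++++++++++++++++++:
137 ================--:@@@@
[... 352 characters left out ...]
========================================
186 =======================================================
193 =======================================================
200 =======================================================
207 -:::===================================================
214 :::::==================================================
221 ::::===================================================
228 ::::===================================================
235 :-=====================================================
242 =======================================================
249 =======================================================
256 .-============================================..###====
```

{"name": "play_rows", "arguments": {"rows": [[4.35,0.1,3,0,0.7],[4.35,0.1,9,0,0.6],[4.35,0.1,15,0,0.6],[4.35,0.1,20.5,0,0.6],[4.35,0.1,22.7,0,0.6],[4.35,0.1,22.7,0,0.6],[4.35,0.1,22.7,0,0.3],[4.35,0.1,22.7,0,0.1],[4.35,0.1,22.7,0,0],[4.35,0.1,22.7,0,-0.1],[4.35,0.1,22.7,0,-0.1],[4.35,0.1,19,0,-0.1],[4.35,0.1,13,0,-0.1],[4.35,0.1,7,0,-0.1],[4.35,0.1,1,0,-0.1],[4.35,0.1,0,0,-0.1],[4.35,0.1,0,0,-0.1]], "newtons": 20}}

```text
time: 78.05
tool_pos: [552.1, 265.0, 213.4]
ee_rot: [0.999, 0.045, 0.001, -0.0]
wrist_force: [-0.0, 1.4, -0.4]
grip_width: 0.554
finger_force: 21.2
```

{"name": "play_rows", "arguments": {"rows": [[1.4,5.2,0,0,-0.1],[2.8,10.4,0,0,-0.1],[4.2,15.6,0,0,-0.1],[5.6,20.8,0,0,-0.1],[7,26,0,0,-0.1],[7,26,0,0,-0.1],[7,26,5,0,-0.1],[7,26,8.8,0,-0.1],[7.2,26,10.8,0,-0.1],[7.5,26,11.8,0,-0.1],[7.8,26,12.4,0,-0.1],[8.1,26,13,0,-0.1],[8.1,26,13,0,-0.1],[7.8,26,13.1,0,-0.1],[7.5,26,13.3,0,-0.1],[7.2,26,13.4,0,-0.1],[6.9,26,13.6,0,-0.1],[6.9,26,13.6,0,-0.1]]}}

```text
time: 80.3
tool_pos: [648.2, 13.1, 78.8]
ee_rot: [0.999, 0.045, 0.004, -0.0]
wrist_force: [12.5, 6.4, 7.7]
grip_width: 0.557
finger_force: 29.2
```

```bash
python3 hz.py; python3 hd.py
```

```text
t 80.3 tcp [648.2  13.1  78.8] az 0.091 F [12.5  6.4  7.7] grip 47.3 29.2
h -27.3 lat 0.6
200         .===+**###%%%%%%@@@@@@@@@@@@@@%%*...........
207         .==+**###%%%%%%@@@@@@@@@@@@@@@@%*...........
214         -==+*####%%%%%%@@@@@@@@@@@@@@@@%%.:.........
221         ==+**###%%@@@@@@@@@@@@@@@@@@@@@%%:..........
228        .==+*%@@@%####%%%%%%%%%%%%@@@@@@%%=..........
235        :=#@%++**####%%%%%%%%%%@@@@@@@@@@%#..........
242        =++=++**####%%%%%%%%%%@@@@@@@@@%%@@..........
249 ::::   ===++**#####%%%%%%%%%%@@@@@@@@@@%%%:. .:-::..
256 ---    -==++**#####%%%%%%%%%@@@@@@@@@@@%%#-.  .----.
263 --.   .===+***###%%%%%%%%%%%@@@@@@@@@@@%%==    :---:
270 -:    -==++**####%%%%%%%%%%@@@@@@@@@@@@%+==:    :---
277 :     ===+**##%%@@@@@@@@@@@@@@@@@@@@@@@%+==-     ---
284      .==+*%@@@@@@@@@#+++++++++%@@@@@@@#+====      --
291      -=+#%%%%*++++++++++++++++++++++++++++==:      -
298      =++++++++++++++++++%%#*++++++++++++++++-      -
305     .+++++++++++====+++++%%**+===%#++++++++++       
312      +++++++++++=====++++++*+===-#%+++++++++*       
319       +++++++++++++++++++++++=+++++++++++++-        
326       ===++++++++++++********++++++++++++==-        
333      :=======++++++++++++++++++++++++=======        
340      -============%%##*#*++#%===============        
347      ============+%%%%%%%++=+++=============.
```

{"name": "play_rows", "arguments": {"rows": [[0.2,0,-0.1,0,0.05],[0.3,0,-0.1,0,0.1],[0.3,0,-0.1,0,0.13],[0.3,0,-0.1,0,0.2],[0.3,0,-0.1,0,0.4],[0.3,0,-0.1,0,0.8],[0.8,0,-2,0,0.9],[1,0,-8,0,1],[1,0,-14,0,1],[0,0,-20,0,1],[-0.2,0,-21.6,0,1],[-0.2,0,-21.6,0,1],[-0.2,0,-21.6,0,1]]}}

```text
time: 81.98
tool_pos: [641.7, 12.2, 290.8]
ee_rot: [0.999, 0.045, -0.001, -0.0]
wrist_force: [0.0, -0.5, 0.4]
grip_width: 0.995
finger_force: 0.0
```

```bash
python3 hz.py; python3 lk.py 3; python3 sl.py q8.png;  python3 -c "
from h import *
print(shift([431,18.5,0]))"
```

```text
t 81.97 tcp [641.7  12.2 290.8] az 0.091 F [ 0.  -0.5  0.4] grip 84.6 0.0
h -33.9 lat 0.2
t 81.97 tcp [641.7  12.2 290.8] az 0.091 F [ 0.  -0.5  0.4] grip 84.6 0.0
122 .        -*=+*%%%@@@@@@@@@@@@@@@@%%-.........
126 ..       .-=*%%%%%%@@@@@@@@@@@@@@%%:.........
130 ..        -=**#%%%@@@@@@@@@@@@@@@%%:.........
134           -+*#%%%%@@@@@@@@@@@@@@@%%:.........
138           -+*#%%@%@@@@@@@@@@@@@@@%#..........
142           :+#%%%%%%@@@@@@@@@@@@@@@#..........
146           :##*#%%%@@@@@@@@@@@@@@@@-..........
150           :+*#%%%%@@@@@@@@@@@@@@@@-..........
154           :+*#%%@@@@@@@@@@@@@@@@@@+..........
158           -+#@@@@@@@@@@@@@@@@@@@@@#..........
162           =%@@@@@@@@@@@@@@@@@@@@@@%..........
166           %@@@@@@@@@####*#@@@@@@@@@..........
170          .@@@@@@@@@@@@%%#*+#@@@@@@@..........
174           %@@@@@@@@@@@@@%#*%@@@@@@%..........
178           *@@@@@@@@@@@@@@@@@@@@@@@@..........
182          .*#@@@@@@@@@@@@@@@@@@@@%@@..........
186          .*%@@@@@@@@@@@@@@@@@%#*%@@:.........
190          :*%@@@@@@@%@@%###******#@@-.........
194          -*%@@@@@@@@@@%*********
[... 168 characters left out ...]
 ...::..:*#@@@@@@@@@@@%**********%@@...=-....
214         .*#@@@@@@@@@@@%**********%@@.        
x0 279
0 [323.6 125.3] 26 [323.6 139.6] 52 [323.6 155.2] 78 [323.6 172.5] 104 [323.6 191.8] 
th 228 bbox (299, 127, 51, 90) x,y -7.0 -0.5 r 62.0 ell [-9.3 -0.6] [ 52.2 135.6]
th 234 bbox (299, 127, 51, 90) x,y -6.9 -1.0 r 61.8 ell [-9.7 -0.8] [ 51.5 135.5]
th 240 bbox (299, 127, 49, 90) x,y -5.5 3.2 r 61.5 ell [-0.6  2. ] [ 43.4 123.2]
t 82.08 tcp [641.8  12.2 290.9] az 0.091 F [-0.1 -0.5 -0.3] grip 84.8 0.0
white (292, 330, 34, 15) [365.    8.9] [24.4 48.6]
white (422, 32, 42, 56) [ 754.9 -114.8] [60.8 46. ]
cap (287, 277, 37, 41) [430.8  18.9] [64.8 50.8]
[-20.84406068  -2.52658788  29.15238913]
```

{"name": "play_rows", "arguments": {"rows": [[-5.2,-0.6,1,0,1],[-10.4,-1.3,2,0,1],[-15.6,-1.9,5,0,0.8],[-20.8,-2.5,8,0,0.6],[-20.8,-2.5,14,0,0.6],[-20.8,-2.5,20,0,0.6],[-20.8,-2.5,26,0,0.6],[-20.8,-2.5,30,0,0.6],[-20.8,-2.5,30.8,0,0.6],[-20.8,-2.5,30.8,0,0.6],[-20.8,-2.5,30.8,0,0.3],[-20.8,-2.5,30.8,0,0.1],[-20.8,-2.5,30.8,0,0],[-20.8,-2.5,30.8,0,-0.1],[-20.8,-2.5,30.8,0,-0.1],[-20.8,-2.5,26,0,-0.1],[-20.8,-2.5,20,0,-0.1],[-20.8,-2.5,14,0,-0.1],[-20.8,-2.5,8,0,-0.1],[-20.8,-2.5,7.9,0,-0.1]], "newtons": 20}}

```text
time: 84.58
tool_pos: [435.0, 18.0, 218.5]
ee_rot: [0.999, 0.045, 0.004, 0.001]
wrist_force: [0.0, -0.2, -2.2]
grip_width: 0.543
finger_force: 23.6
```

{"name": "play_rows", "arguments": {"rows": [[5,0.6,0,0,-0.1],[10,1.2,0,0,-0.1],[15,1.9,0,0,-0.1],[20,2.5,0,0,-0.1],[20,2.5,0,0,-0.1],[20,2.5,4,0,-0.1],[20,2.5,6.5,0,-0.1],[20.2,2.5,8.5,0,-0.1],[20.5,2.5,9.5,0,-0.1],[20.8,2.5,10.1,0,-0.1],[21.1,2.5,10.7,0,-0.1],[21.1,2.5,10.7,0,-0.1],[20.8,2.5,10.8,0,-0.1],[20.5,2.5,11,0,-0.1],[20.2,2.5,11.1,0,-0.1],[19.9,2.5,11.3,0,-0.1],[19.9,2.5,11.3,0,-0.1]]}}

```text
time: 86.7
tool_pos: [635.8, 12.0, 102.7]
ee_rot: [0.999, 0.045, 0.003, -0.0]
wrist_force: [7.5, 6.9, 8.6]
grip_width: 0.54
finger_force: 28.4
```

```bash
python3 hz.py; python3 hd.py; python3 -c "
from h import *
t,c=grab('top'); h=cv2.cvtColor(t,cv2.COLOR_RGB2HSV)
m=cv2.inRange(h,(0,150,60),(8,255,255)); m[:,:370]=0; m[:190]=0; m[235:]=0; m[:,420:]=0
for cn in cv2.findContours(m,cv2.RETR_EXTERNAL,cv2.CHAIN_APPROX_NONE)[0]:
  if cv2.contourArea(cn)>15: P=np.array([onz(c,*p[0],203)[:2] for p in cn],np.float32); print('head',cv2.minAreaRect(P),cv2.boundingRect(cn))"
```

```text
t 86.7 tcp [635.8  12.  102.7] az 0.091 F [7.5 6.9 8.6] grip 45.9 28.4
h -39.7 lat 0.6
200 .........++*###%%%@@@@@@@@@@@@@@@@@@@@@@-:::::::::: 
207 .........++*##%%%@@@@@@@@@@@@@@@@@@@@@@@#:::::::::: 
214  .......:+*##%%%%@@@@@@@@@@@@@@@@@@@@@@@@:::::::::: 
221 ........=+*##%%%@@@@@@@@@@@@@@@@@@@@@@@@@=::::::::. 
228 . ......+*#%@@@%:..::::::::::::::#@@@@@@@%::::::::. 
235 .......:+%@+.....::::::::::::::::::::-@@@@::::::::  
242 .......-#-......:.::::::::::::::::::::::*@::::::::  
249 .--=-  -........:::::::::::::::::::::::::-:  --=-:  
256 ====   .........:::::::::::::::::::::::::..   ====  
263 ===    .........::::::::::::::::::::::::...   .==== 
270 ==.    ........:::::::::::::::::::::::::...    .====
277 =.    .......::----------------------:::...     :===
284 :     ...:-------:.............:---:........     :--
291       ......................................      =-
298 .    ...................::..................      ==
305      ....................:...................       
312       ......................................        
319       =...................................-.        
326       +++-..............................=++-        
333      :+++++++=-....................:+++++++=        
340      =+++++++++++*@@@@@@@****+++++++++++++++        
347      +++++++++++#@@@@@@@@*******++++++++++++.       
head ((483.6429443359375, -219.8728790283203), (25.927427291870117, 26.852291107177734), 89.9188003540039) (390, 205, 9, 9)
```

{"name": "play_rows", "arguments": {"rows": [[0.2,0,-0.1,0,0.05],[0.3,0,-0.1,0,0.1],[0.3,0,-0.1,0,0.13],[0.3,0,-0.1,0,0.2],[0.3,0,-0.1,0,0.4],[0.3,0,-0.1,0,0.8],[0.8,0,-2,0,0.9],[1,0,-8,0,1],[1,0,-14,0,1],[1,0,-19.5,0,1],[1,0,-19.5,0,1],[1,0,-19.5,0,1]]}}

```text
time: 88.3
tool_pos: [643.0, 12.2, 295.3]
ee_rot: [0.999, 0.045, -0.0, -0.0]
wrist_force: [0.5, 0.6, -0.8]
grip_width: 0.997
finger_force: 0.0
```

```bash
cat > cp.py <<'E'
from h import *
from ring import inplane
st(); im,c=grab('wrist','cp.png'); hsv=cv2.cvtColor(im,cv2.COLOR_RGB2HSV); m=cv2.inRange(hsv,(50,100,30),(85,255,255))
for cn in cv2.findContours(m,cv2.RETR_EXTERNAL,cv2.CHAIN_APPROX_NONE)[0]:
    if cv2.contourArea(cn)>200: print('green bbox',cv2.boundingRect(cn))
print('pred',[proj(c,trough(x,104)).round(1) for x in(0,24,-24)],proj(c,trough(0,104,24)).round(1),proj(c,trough(24,78)).round(1))
g=cv2.cvtColor(im,cv2.COLOR_RGB2GRAY); u,v=proj(c,trough(0,104)).astype(int)
for r in range(v-50,v+36,4): print('%3d '%r+''.join(' .:-=+*#%@'[min(9,int((k/255)**.7*10))] for k in g[r,u-40:u+42:2]))
print('x0',u-40); print(shift([455,-222,300]))
E
python3 cp.py
```

```text
t 88.3 tcp [643.   12.2 295.3] az 0.091 F [ 0.5  0.6 -0.8] grip 84.7 0.0
green bbox (297, 156, 52, 52)
pred [array([323.4, 192.2]), array([323.5, 172.6]), array([323.4, 209.8])] [297.3 192.1] [323.5 153.7]
142 ++++++++#@@@@@@@@@@@@@@@@@@@@@@@@********
146 ++++++++#@@@@@@@@@@@@@@@@@@@@@@@%********
150 ++++++++#@@@@@@@@@@@@@@@@@@@@@@@#********
154 ++++++++#@@@@@@@@@@@@@@@@@@@@@@@%********
158 ++++++++#@@@@@#****#######%@@@@@%********
162 ++++++++%@@*******###########%@@@********
166 ++++++++%*+*******#############%@********
170 ++++++++*++******################********
174 +++++++++++***##################*********
178 ++++++++++*#####################*********
182 +++++++++########################********
186 ++++++++###########*++++*#########*******
190 +++++++*#######*#####*++++#######********
194 +++++++*#############***+*#######********
198 ++++*++#@######################@@%*******
202 +%%@@#*%@@@%##################@@@%*%@@@@*
206 *@@@@@*@@@@@@@@%##########%@@@@@@@*@@@@@#
210 *#%%#*#@@@@@@@@@@@@@@@@@@@@@@@@@@@**%@%**
214 ++++++*@@@@@@@@@@@@@@@@@@@@@@@@@@@+++++++
218 ::::::*@@@@@@@@@@@@@@@@@@@@@@@@@@@--:::::
222 :::::::+@@@@@@@@@@@@@@@@@@@@@@@@#-:::::::
226 ::::::::::=%@@@@@@@@@@@@@@@@@*-::::::::::
x0 283
[-20.81396063  21.62782525  -0.50954621]
```

{"name": "play_rows", "arguments": {"rows": [[-4,4.3,0,0,1],[-8,8.6,0,0,1],[-12,12.9,0,0,1],[-16,17.2,0,0,1],[-20.5,21.5,0,0,1],[-20.5,21.5,0,0,1],[-20.5,21.5,0,0,1],[-20.5,21.5,0,0,1]]}}

```text
time: 89.35
tool_pos: [459.2, -219.5, 295.3]
ee_rot: [0.999, 0.046, -0.0, -0.0]
wrist_force: [0.8, -0.2, 0.4]
grip_width: 1.003
finger_force: 0.0
```

```bash
cat > rd.py <<'E'
from h import *
st(); im,c=grab('wrist','rd.png'); hsv=cv2.cvtColor(im,cv2.COLOR_RGB2HSV); m=cv2.inRange(hsv,(0,150,40),(8,255,255))
for cn in cv2.findContours(m,cv2.RETR_EXTERNAL,cv2.CHAIN_APPROX_NONE)[0]:
    if cv2.contourArea(cn)<300: continue
    q=cv2.approxPolyDP(cn,3,True)[:,0]; print(q.tolist(),[onz(c,*p,203)[:2].round(1).tolist() for p in q])
v=hsv[:,:,2].astype(int); 
# top face is the brightest red
mm=cv2.inRange(hsv,(0,150,40),(8,255,255))>0
if mm.any():
    ys,xs=np.where(mm); x0,x1,y0,y1=xs.min(),xs.max(),ys.min(),ys.max()
    for r in range(y0-2,min(y1+3,y0+110),3): print('%3d '%r+''.join('%4d'%(v[r,k] if mm[r,k] else 0) for k in range(max(x0-2,0),min(x1+3,x0+120),4)))
    print('x0',x0-2)
g=cv2.inRange(hsv,(0,0,70),(180,60,200));
E
python3 rd.py
```

```text
t 89.35 tcp [ 459.2 -219.5  295.3] az 0.092 F [ 0.8 -0.2  0.4] grip 85.2 0.0
[[317, 136], [312, 171], [343, 175], [343, 139]] [[499.9, -211.1], [474.0, -209.7], [473.1, -232.8], [499.5, -229.9]]
133    0   0   0   0   0   0   0   0   0   0
136    0   0 230 232   0   0   0   0   0   0
139    0   0 236 235 235 235 235 235 236   0
142    0   0 248 248 248 247 244 240 238   0
145    0   0 247 247 247 247 247 247 247   0
148    0   0 247 247 247 247 247 247 247 248
151    0   0 247 247 247 247 247 247 247   0
154    0   0 247 247 247 247 247 247 247   0
157    0 248 247 247 247 247 247 247 247   0
160    0 248 247 247 247 247 247 247 247   0
163    0 248 247 247 247 247 247 247 247   0
166    0 248 247 247 247 247 247 247 247   0
169    0 248 247 247 247 247 247 247 247   0
172    0 244 252 250 248 248 247 247 248   0
175    0   0   0   0   0   0 195 253 245   0
178    0   0   0   0   0   0   0   0   0   0
x0 310
```

{"name": "play_rows", "arguments": {"rows": [[2.5,0.4,0,0.14,0.6],[2.5,0.4,4,0.14,0.4],[2.5,0.4,4,0.14,0.2],[2.5,0.4,9,0.14,0],[2.5,0.4,13,0.14,0],[2.5,0.4,14.5,0.14,0],[2.5,0.4,14.5,0.14,0],[2.5,0.4,14.5,0.14,-0.3],[2.5,0.4,14.5,0.14,-0.5],[2.5,0.4,14.5,0.14,-0.6],[2.5,0.4,14.5,0.14,-0.7],[2.5,0.4,14.5,0.14,-0.7],[2.5,0.4,14.5,0.14,-0.7]], "newtons": 25}}

```text
time: 91.02
tool_pos: [484.9, -222.6, 152.5]
ee_rot: [1.0, -0.025, 0.001, 0.001]
wrist_force: [-0.2, 0.2, 8.4]
grip_width: 0.275
finger_force: 28.4
```

{"name": "play_rows", "arguments": {"rows": [[0,0,-1,0,-0.7],[0,0,-2,0,-0.7],[0,0,-2.7,0,-0.7],[0,0,-2.7,0,-0.7]]}}

```text
time: 91.52
tool_pos: [484.2, -222.4, 178.6]
ee_rot: [1.0, -0.025, 0.001, 0.0]
wrist_force: [0.4, 0.5, -1.5]
grip_width: 0.276
finger_force: 27.0
```

```bash
python3 rd.py | head -3; python3 -c "
from h import *
c=cam('wrist'); im=cv2.imread('pics/rd.png'); g=cv2.cvtColor(im,cv2.COLOR_BGR2GRAY)
for r in range(130,330,7): print('%3d '%r+''.join(' .:-=+*#%@'[min(9,int((k/255)**.7*10))] for k in g[r,230:420:4]))"
```

```text
t 91.53 tcp [ 484.2 -222.4  178.6] az -0.049 F [ 0.4  0.5 -1.5] grip 23.4 27.0
[[299, 233], [292, 268], [293, 323], [352, 324], [355, 270], [348, 233]] [[499.8, -212.4], [483.3, -208.2], [455.0, -206.6], [453.0, -233.9], [480.9, -236.0], [498.7, -233.4]]
230    0   0   0   0   0   0   0   0   0   0   0   0   0   0   0   0   0
130 ::::::::::::-%%%%%%%%%##********+=-:::::::::::::
137 ::::::::::::=%%%%%%%%%%%%%%%%%%%%%%%#:::::::::::
144 ::::::::::::*%%%%%%%%%%%%%%%%%%%%%%%%:::::::::::
151 ::::::::::::#%%%%%%%%%%%%%%%%%%%%%%%*:::::::::::
158 ::::::::::::%%%%%%%%%%%%%%%%%%%%%%%%-:::::::::::
165 ::::::::::::%%%%%%%%%%%%%%%%%%%%%%%%::::::::::::
172 ::::::::::::%%%%%%%%%*#%%*%%%%%%%%%#::::::::::::
179 :::::::::::-%%%%%%%%#*#%@%#%%%%%%%%=::::::::::::
186 :::::::::::+%%%%%****#%%@@%%%%%%%%%:::::::::::::
193 :::::::::::*%%#******#%%@@%%%%%%%%%:::::::::::::
200 :::::::::::#******#%%#%%@@%%%%%%%%+:::::::::::::
207 :::::::::::*****%%%%%#%%@@%%%%%%%%-:::::::::::::
214 :::::::::::*#%%%%%%%%#%%@@%%%%%%%%::::::::::::::
221 :::::::::::::::::-=+*#%%@@@%%%%%%#::::::::::::::
228 ::::::::::::::::::::+##%@@@:::::-:::::::::::::::
235 :::::::::::::::::======+===+=+::::::::::::::::::
242 :::::::-:::::::::===++++==+++==:::::::::::::::::
249 ::::::::::::*%%#-===+=+++++=+=+-%%%:::::::::::::
256 ::::::::::-:%%%+===+++++=++++=+-%%%*--::::::::::
263 ::::::::---*%%%-=++++=====++=+==+%%%===-::::::-:
270 :::::::==--%%%#-++++++++++++++++-%%%*===::::::::
277 ::::::----+%%%=-++++++++++++++++-#%%%-===:::::::
284 ::::::----%%%%--++++++++++++=+==-+%%#+-==-::::::
291 :::::-====-*@@+-===+++==+=++=++=-=%#--====-:::::
298 :::-=-======+@+-=+++===++==++=+=-=#=========-:::
305 :--==---======+-==+=++====+=+++=---=-===--===-::
312 ---------=====--=++++++=+=++++==-=-----===-=----
319 ----------=-=---==++=++++++===+=----------=-===-
326 ----------------:-:--::-:--:-:::------------====
```

{"name": "play_rows", "arguments": {"rows": [[-0.8,0,0,0,-0.7],[-1.7,0,0.1,0,-0.7],[-2.5,0,0.2,0,-0.7],[-3.3,0,0.3,0,-0.7],[-4.1,0,0.5,0,-0.7],[-4.9,0,0.7,0,-0.7],[-5.7,0,1,0,-0.7],[-6.5,0,1.3,0,-0.7],[-7.3,0,1.6,0,-0.7],[-8,0,2,0,-0.7],[-8.6,0,2.3,0,-0.7],[-8.6,0,2.3,0,-0.7]]}}

```text
time: 93.08
tool_pos: [397.5, -217.8, 154.6]
ee_rot: [1.0, -0.025, -0.0, -0.0]
wrist_force: [0.9, 0.9, -1.3]
grip_width: 0.272
finger_force: 26.9
```

```bash
cat > rt.py <<'E'
from h import *
# rod shank axis: grey bright stripe seen in the side and wrist views, printed as rows of column centres
st(); im,c=grab('wrist','rt.png'); g=cv2.cvtColor(im,cv2.COLOR_RGB2GRAY)
for r in range(60,330,9): print('%3d '%r+''.join(' .:-=+*#%@'[min(9,int((k/255)**.7*10))] for k in g[r,230:420:4]))
s,cs=grab('side','rs.png'); hs=cv2.cvtColor(s,cv2.COLOR_RGB2HSV); m=cv2.inRange(hs,(0,150,60),(8,255,255)); 
for cn in cv2.findContours(m,cv2.RETR_EXTERNAL,cv2.CHAIN_APPROX_NONE)[0]:
    if cv2.contourArea(cn)>15: print('side red',cv2.boundingRect(cn))
E
python3 rt.py
```

```text
t 93.08 tcp [ 397.5 -217.8  154.6] az -0.049 F [ 0.9  0.9 -1.3] grip 23.1 26.9
 60 :::::::::-@@@@@@@@@@@*%@@*%@@@@@@@@@@@:-::::::::
 69 :::::::::=@@@@@@@@@@##@@@@*@@@@@@@@@@%::::::::::
 78 :::::::::*@@@@@@@@@@%%@@@@%@@@@@@@@@@-::::::::::
 87 :::::::::#@@@@@@@@%##%@@@@@@@@@@@@@@@::-::-:::::
 96 :::::::::@@@@@@@@@###%@@@@@@@@@@@@@@#:::::::::::
105 ::-::::::@@@@@@@@####%@@@@@@@@@@@@@@-:::::::::::
114 ::::::::-@@@@@@%#####%@@@@@@@@@@@@@@::::::::::::
123 :::::::::::::::-=+**@%@@@@@@@@@@@@@*::::::::::::
132 ::::::::::::::::::::-@@@@@@:::::-=*::::::::::-::
141 ::::::::::::::-:::::=@@@@@@:::::::::::::::::-:::
150 ::::::::::::::::::::+@@@@@@:::::::::::::::::::::
159 ::::::::::::::::::::*@@@@@@:-:::::::::::::::::::
168 ::::::::::::::::::::*@@@@@@-::::::::::::::::::::
177 ::::::::::::::::::::#@@@@@@=::::::::::::::-:::::
186 :-::::::::::::::::::%@@@@@@+::::::::::::::::::::
195 ::::::::::::::::::::%@@@@@@*::::::::::::::::::::
204 ::::::::::::::::::::%@@@@@@#::::::::::::::::::::
213 ::::::::::::-:::-++++++++++++++:::::-::::::::::-
222 ::::::-:::::::::-++++++++++++++:::::::::::::::::
231 ::::::::::::::::=++++++++++++++-::::::-:::::::::
240 ::::::::::::::::=++++++++++++++-::::::::::::::::
249 :::::::::::-*%##++++++++++++++++@%@:::::::::::::
258 :::::::::---@%%=++++++++++++++++#%%%==-:::::::::
267 :::::::-=--%%%%-++++++++++++++++=@%@+===::::::::
276 -::::::---+%%%+=++++++++++++++++-%%%%====:::::-:
285 ::::-:----%%%%-=++++++++++++++++-+%##*==--::::::
294 :::-=-==-===@@+-=++++++=+++=+++=-=@=========::::
303 ::-===--======+-+++=+++++++++++--=-==========:::
312 ----------=====--+++++=++=+=++=-------========--
321 -----------==-=-:::::::::::::::-----------======
side red (159, 366, 12, 34)
side red (173, 351, 34, 49)
side red (209, 330, 13, 35)
side red (366, 121, 8, 12)
```

{"name": "play_rows", "arguments": {"rows": [[0.3,0,-0.1,0,-0.7],[0.6,0,-0.3,0,-0.7],[0.6,0,-0.3,0,-0.7],[-0.2,0,-1.9,0,-0.7],[-1,0,-3.5,0,-0.7],[-2,0,-5.5,0,-0.7],[-2,0,-10,0,-0.7],[-2,0,-15,0,-0.7],[1,-4.5,-15.5,-0.05,-0.7],[4,-9,-15.5,-0.1,-0.7],[7,-13.5,-15.5,-0.14,-0.7],[10,-18,-15.5,-0.14,-0.7],[12.2,-22.6,-15.5,-0.14,-0.7],[12.2,-22.6,-14.5,-0.14,-0.7],[12.2,-22.6,-13.4,-0.14,-0.7],[12.2,-22.6,-13.4,-0.14,-0.7],[12.2,-22.6,-13.4,-0.14,-0.7]]}}

```text
time: 95.3
tool_pos: [530.8, 0.9, 289.3]
ee_rot: [0.999, 0.045, 0.0, 0.0]
wrist_force: [0.5, 0.2, -1.3]
grip_width: 0.276
finger_force: 26.8
```

```bash
cat > ri.py <<'E'
from h import *
import sys
st(); s=status.read_state(); e=np.array([np.cos(PSI),np.sin(PSI)]); d=np.array(s['tool_pos'])[:2]-trough(0,0)[:2]; print('h %.1f lat %.1f'%(d@e,d@[-e[1],e[0]]))
im,c=grab('wrist','ri.png'); hsv=cv2.cvtColor(im,cv2.COLOR_RGB2HSV); m=cv2.inRange(hsv,(50,100,30),(85,255,255))
for cn in cv2.findContours(m,cv2.RETR_EXTERNAL,cv2.CHAIN_APPROX_NONE)[0]:
    if cv2.contourArea(cn)>100: print('green bbox',cv2.boundingRect(cn))
b=proj(c,trough(0,104)); print('bore pred',b.round(1)); g=cv2.cvtColor(im,cv2.COLOR_RGB2GRAY); u,v=b.astype(int)
for r in range(max(v-50,0),v+110,4): print('%3d '%r+''.join('g' if m[r,k] else ' .:-=+*#%@'[min(9,int((g[r,k]/255)**.7*10))] for k in range(u-50,u+52,2)))
print('x0',u-50); T=np.array(s['tool_pos']); 
for th in(.46,.5,.54): tip=T+np.array([*(e*172*np.sin(th)),30-172*np.cos(th)]); print(th,'tip px',proj(c,tip).round(1),tip.round(1))
print('axis pt 130',proj(c,trough(0,130)).round(1),trough(0,130).round(1))
E
python3 ri.py
```

```text
t 95.3 tcp [530.8   0.9 289.3] az 0.09 F [ 0.5  0.2 -1.3] grip 23.5 26.8
h -145.3 lat -1.1
green bbox (292, 20, 59, 64)
bore pred [321.9  60.7]
 10 *++++++++++#@%@@@@@@@@@@@@@@@@@@@@@@@@@@***********
 14 *++++++++++*%%@@@@@@@@@@@@@@@@@@@@@@@@@@***********
 18 **+++++++++*%%@@@@@@@@@@@@@@@@@@@@@@@@@@***********
 22 **++++++++++%@@@@@@gggggggggggg%@@@@@@@%***********
 26 ***+++++++++%@@@%gggggggggggggggggg@@@@%***********
 30 ***+++++++++%@%ggggggggggggggggggggg%@@#***********
 34 **++++++++++#*gggggggggggggggggggggggg@#***********
 38 *+++++++++++*ggggggggggggggggggggggggg%#***********
 42 ++++++++++++ggggggggggggggggggggggggggg#***********
 46 ++++++++++++gggggggggggggggggggggggggggg***********
 50 +++++++++++gggggggggg%@@@@@@@%gggggggggg***********
 54 +++++++++++ggggggggg*@@@@@@@@@#ggggggggg***********
 58 +++++++++++gggggggggggg#@@@%*ggggggggggg***********
 62 +++++++++++ggggggggggggggggggggggggggggg***********
 66 =++++++++++*gggggggggggggg%gggggggggggg#***********
 70 =++++++++++#%gggggggggg%@@@@@@gggggggg@@***********
 74 =++++++++++%@@gggggggg%%@@@@@@@gggggg@@@#**********
 78 
[... 773 characters left out ...]
-==---
134 ::::::::::::::::::::*%%@@@@@@@@@*:::-::::::::::::::
138 ::::::::::::::::::-:*%@@@@@@@@@@#::::::::::::::::::
142 ::::::::::::::::::::*%@@@@@@@@@@#::::::::::::::::::
146 :::::::::::::::::::-*%@@@@@@@@@@%::::::::::::::::::
150 :::::::::::::::::::-#%@@@@@@@@@@@::::::::::::::::::
154 :::::::::::::::::::-#%@@@@@@@@@@@::::::::::::::::::
158 :::::::::::::::::::-#%@@@@@@@@@@@-:::::::::::::::::
162 :::::::::::::::::::=#%@@@@@@@@@@@-:::::::::::::::::
166 ::::::-::::::::::::=#%@@@@@@@@@@@=:::::::::::::::::
x0 271
0.46 tip px [323.3  85.3] [606.8   7.7 165.2]
0.5 tip px [323.3  76.8] [612.9   8.3 168.3]
0.54 tip px [323.3  68.3] [618.8   8.8 171.8]
axis pt 130 [321.9  76.1] [613.3   9.4 168.1]
```

{"name": "play_rows", "arguments": {"rows": [[-0.15,-0.1,0.1,0,-0.7],[0.3,-0.1,1,0,-0.7],[0.8,-0.1,1.8,0,-0.7],[1.1,-0.1,2.4,0,-0.7],[1.5,-0.1,3.1,0,-0.7],[1.8,-0.1,3.6,0,-0.7],[2.2,-0.1,4.3,0,-0.7],[2.2,-0.1,4.3,0,-0.7]]}}

```text
time: 96.35
tool_pos: [552.8, 4.8, 245.3]
ee_rot: [0.999, 0.045, -0.0, -0.0]
wrist_force: [-0.2, -0.1, -1.8]
grip_width: 0.275
finger_force: 26.7
```

```bash
python3 ri.py | cut -c1-60
```

```text
t 96.35 tcp [552.8   4.8 245.3] az 0.091 F [-0.2 -0.1 -1.8] 
h -123.0 lat 0.8
green bbox (291, 43, 66, 71)
bore pred [324.6  89.6]
 39 ++++++++++%%@@@@@@@@@@@@@@@@@@@@@@@@@@@@%**********
 43 *+++++++++#@@@@@@@@@@%gggggg%@@@@@@@@@@@%**********
 47 ++++++++++#@@@@@@gggggggggggggggg%@@@@@@#**********
 51 ++++++++++#@@@gggggggggggggggggggggg%@@@#**********
 55 ++++++++++#@%ggggggggggggggggggggggggg@@%**********
 59 ++++++++++%*ggggggggggggggggggggggggggg%%**********
 63 ++++++++++*ggggggggggggggggggggggggggggg%**********
 67 +++++++++*ggggggggggggggggggggggggggggggg**********
 71 ++++++++++ggggggggggggggggggggggggggggggg**********
 75 +++++++++gggggggggggggg#%##gggggggggggggg**********
 79 +++++++++ggggggggggg#%@@@@@@@%%ggggggggggg*********
 83 +++++++++ggggggggggg#%@@@@@@@%gggggggggggg*********
 87 +++++++++ggggggggggg#%@@@@@@@@gggggggggggg*********
 91 +++++++++ggggggggggg%%@@@@@@@@gggggggggggg*********
 95 +++++++++*gggggggggg%%@@@@@@@@ggggggggggg#*********
 99 +++++++++%%gggggggg*%%@@@@@@@@gggggggggg@%*********
103 +++++++++@@@ggggggg*%%@@@@@@@@ggggggggg@@@*********
107 ++++++++*@@@@
[... 760 characters left out ...]
::::::
163 ::::::::::::::::::*%%@@@@@@@@@@*:::::::::::::::::::
167 ::::::::::::::::::*%%@@@@@@@@@@#:::::::::::::::::::
171 :::::::::::::::::-*%%@@@@@@@@@@%:::::::::::::::::::
175 :::::::::::::::::-*%@@@@@@@@@@@@:::::::::::::::::::
179 :::::::::::::::::-#%@@@@@@@@@@@@-::::::::::::::::::
183 :::::::::::::::::-#%@@@@@@@@@@@@-::::::::::::::::::
187 :::::::::::::::::-#%@@@@@@@@@@@@-::::::::::::::::::
191 :::::::::::::::::=#%@@@@@@@@@@@@=::::::::::::::::::
195 :::::::::::::::::=#%@@@@@@@@@@@@+::::::::::::::::::
x0 274
0.46 tip px [323.5  85.1] [628.8  11.6 121.2]
0.5 tip px [323.5  76.6] [634.9  12.2 124.3]
0.54 tip px [323.5  68.1] [640.9  12.7 127.7]
axis pt 130 [324.7 109.5] [613.3   9.4 168.1]
```

{"name": "play_rows", "arguments": {"rows": [[0.6,0,1.1,0,-0.7],[1.2,0,2.2,0,-0.7],[1.8,0,3.3,0,-0.7],[2.4,0,4.4,0,-0.7],[3,0,5.5,0,-0.7],[3.4,0,6.2,0,-0.7],[3.4,0,6.2,0,-0.7]]}}

```text
time: 97.28
tool_pos: [586.6, 7.9, 183.3]
ee_rot: [0.999, 0.045, -0.0, -0.0]
wrist_force: [0.0, -0.3, -1.9]
grip_width: 0.279
finger_force: 26.7
```

{"name": "play_rows", "arguments": {"rows": [[0.3,0,0.6,0,-0.7],[0.6,0,1.1,0,-0.7],[0.9,0,1.6,0,-0.7],[1.2,0,2.1,0,-0.7],[1.4,0,2.5,0,-0.7],[1.4,0,2.5,0,-0.7]]}}

```text
time: 98.02
tool_pos: [600.5, 9.1, 159.2]
ee_rot: [0.999, 0.045, -0.0, 0.0]
wrist_force: [-4.2, -0.2, 6.9]
grip_width: 0.277
finger_force: 28.4
```

```bash
python3 ri.py | head -4
```

```text
t 98.03 tcp [600.5   9.1 159.2] az 0.091 F [-4.2 -0.2  6.9] grip 23.5 28.4
h -75.1 lat 0.8
green bbox (279, 121, 91, 89)
bore pred [325.2 186.5]
```

{"name": "play_rows", "arguments": {"rows": [[0.1,0,0.2,0,-0.7],[0.2,0,0.4,0,-0.7],[0.2,0,0.4,0,-0.7]]}}

```text
time: 98.45
tool_pos: [602.2, 9.2, 156.8]
ee_rot: [0.999, 0.045, 0.0, 0.0]
wrist_force: [-16.4, -0.5, 32.7]
grip_width: 0.278
finger_force: 33.6
```

{"name": "play_rows", "arguments": {"rows": [[-0.1,0,-0.2,0,-0.65],[-0.1,0,-0.2,0,-0.5],[-0.1,0,-0.2,0,-0.3],[-0.1,0,-0.2,0,0],[-0.1,0,-0.2,0,0.3],[-0.1,0,-0.2,0,0.6],[-0.1,0,-5,0,0.8],[-0.1,0,-11,0,1],[-3,0,-16,0,1],[-6,0,-18,0,1],[-6,0,-18,0,1],[-6,0,-18,0,1]]}}

```text
time: 99.95
tool_pos: [543.0, 3.9, 334.4]
ee_rot: [0.999, 0.045, -0.0, -0.0]
wrist_force: [0.3, -1.5, -0.7]
grip_width: 0.997
finger_force: 0.0
```

```bash
cat > fin.py <<'E'
from h import *
from t import tri
st(); im,c=grab('wrist','fin.png'); hsv=cv2.cvtColor(im,cv2.COLOR_RGB2HSV)
for k,m in(('red',cv2.inRange(hsv,(0,150,40),(8,255,255))),('green',cv2.inRange(hsv,(50,100,30),(85,255,255)))):
    for cn in cv2.findContours(m,cv2.RETR_EXTERNAL,cv2.CHAIN_APPROX_NONE)[0]:
        if cv2.contourArea(cn)>100: print(k,cv2.boundingRect(cn))
for z in(173,135): 
    P=np.array([proj(c,trough(x,z,y)) for x in(-12,12) for y in(-12,12)]); print(z,'head pred',P.min(0).round(),P.max(0).round())
s,cs=grab('side'); hs=cv2.cvtColor(s,cv2.COLOR_RGB2HSV); m=cv2.inRange(hs,(0,150,60),(8,255,255)); m[:,:255]=0; m[:,345:]=0
for cn in cv2.findContours(m,cv2.RETR_EXTERNAL,cv2.CHAIN_APPROX_NONE)[0]:
    if cv2.contourArea(cn)>8: print('side red',cv2.boundingRect(cn))
print('side pred',proj(cs,trough(0,135)).round(),proj(cs,trough(0,173)).round())
E
python3 fin.py
```

```text
t 99.95 tcp [543.    3.9 334.4] az 0.091 F [ 0.3 -1.5 -0.7] grip 84.8 0.0
red (310, 88, 28, 49)
green (298, 43, 51, 51)
173 head pred [309. 106.] [340. 132.]
135 head pred [310.  83.] [338. 107.]
side red (293, 164, 14, 17)
side red (255, 159, 10, 9)
side pred [294. 175.] [301. 166.]
```

```bash
python3 -c "
from h import *
st(); print(robot.job_done())"
```

```text
t 100.05 tcp [543.1   3.9 333.9] az 0.091 F [-0.8  0.8 -0.5] grip 85.1 0.0
the job is handed in; nothing more can be done
None
```

The job is handed in after about 100 s of robot time: the core is in the tray with one end propped on its near wall, the three sleeves and the cap look in line in the trough, and by my geometry the tie rod is home at about -20 mm; no verdict came back.

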